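# Close the leaning vent flap of a grain lab with a hook pole

## Robot

A 6-joint arm with a two-finger parallel gripper is mounted at the origin on the work surface. World frame = base frame: x ahead of the robot, y to its left, z up, the work surface at z = 0. Lengths are in m, angles in degrees, forces in N, time in s.
With the tool pointing down it reaches from about 0.25 to 0.725 m from the base axis. Payload 9.7 kg.
Tool frame: the origin (TCP) lies on the centre line of the jaws, within the pads' length; the fingertips stand tip_reach ahead of it and the grasp point (between the pads) lies 2 mm behind it (tip_reach is the distance from the TCP to the fingertips, in m); z points along the fingers, y is the direction in which the jaws open and shut (so a half turn about z gives the same grasp; the last joint's range is limited). The gripper opens to 85 mm and grips with 20 to 120 N. Pads are 22 mm wide; open, the fingers measure 114 mm over their backs; the gripper's body (76 mm by 85 mm) begins 54 mm behind the grasp point. The pads swing forward as they close: fully open they stand 13 mm farther back than shut.
Start: joints at [64.458, 4.979, 10.078, 95.1, 0, 90], TCP at [0.237, 0.496, 0.22] pointing down, gripper open.
Joint ranges: [-179.16, 179.16], [-48.56, 103.87], [-65.8, 70.77], [-126.05, 130.52], [-82.76, 87.17], [-180, 180]. Speed limits (degrees/s): [127.2, 127.2, 147.25, 180, 180, 180].

## Interface

Orientations are given as [roll, pitch, yaw] about the fixed x, y, z axes, in that order (R = Rz(yaw) Ry(pitch) Rx(roll)).
In Python, from workcell import get_obs, camera, calibration, job_done, tip_reach gives the robot as it stands.
- The arm moves only by the tool apply_moves, never from a script. Its argument "rows" is a list of rows, each a list of 7 numbers: the shift along the world's x, y, z in mm, then the turn, a rotation vector about the world's x, y, z in degrees, then the closure, from 0 (fully open) to 1 (shut). A call has 1 to 20 rows; each row shifts and turns the commanded pose from where the row before left it; what a row does not reach is not made up. A row lasts 1/8 s, in which the tool goes at most 62.5 mm and 10.7 degrees, less where a joint would pass 70% of its speed; a pose out of reach is approached as far as the arm can. A call with a gripper value outside its range is refused whole. The fingers move at their own pace and stop on an object; "grip_force" is the grip in N (left out, the last holds). Time passes only in rows, so rows that do not move let the fingers close. It gives the time, the measured TCP pose, the force and the opening at its end, in the units of the state.
- get_obs(): the state, without advancing time (a new reading comes with each control period).
- camera(name): name is "scene" or "top" or "wrist"; returns the picture (400x640x3 uint8, red, green, blue); there is no depth.
- calibration(name): a dict with "intrinsics" (3x3 intrinsics, pixels), "dist" ([k1, k2, p1, p2, k3] as OpenCV has them; the pictures are not rectified), "T" (4x4, takes a point from camera to world coordinates); the wrist camera has in their place "mount" (4x4, takes a point from camera to tool coordinates, whose origin is the TCP and whose axes are the flange's). Camera axes: x right, y down, z forward; pixel columns grow to the right and rows downward; lengths in m; the calibration is good to about 2 mm. A picture is of the moment at which its call begins: read the wrist's pose just before it. calibration takes no time and is no camera call.
- job_done(): hands the job in, once; it reports no verdict.
The state is a dict: "time": time; "q": joint angles; "qd": joint speeds; "joint_efforts": joint torques, N m; "ee_pos": TCP position; "tcp_rot": TCP orientation; "wrist_force": force on the tool from outside, world axes, zero at the start; "torque": the same for the moment, N m; "opening": finger opening in m.
Only numpy, scipy, OpenCV 4.12 (cv2) and the standard library are available. Lean on these libraries where they do the work, as an engineer would, in place of code of your own. Each camera call takes 0.05 s, during which the arm holds its last target.

## Task

Take the hook pole from its wooden rack, put its side finger through the ring eye above the leaning vent flap, and with the pole alone pull the flap shut until it beds on its rubber seal: feel for the seal and hold a firm, steady pull of about 14 N (8 to 20 N) there for a second, never straining pole or vent beyond 25 N. Then slip the finger out of the eye, leaving the flap shut on its seal, and lay the pole back in the rack the way it lay. Keep the robot itself off the vent and leave the other things on the table where they are.

Things in the scene. Friction and masses are not known exactly. Their poses are not given: they have to be found in the camera images.
- pole: Hook pole: 14 mm square aluminium bar, 270 mm long, 0.2 kg, with a 16 mm square black rubber grip 50 mm long at about its centre of mass. Origin: centre of the section at the middle of the grip. x runs along the bar to the hook end; the bar spans x = -115 to +155 mm, with a dark 18 mm end weight (20 mm long) at the tail. y: the way the finger points. z: up as it lies in the rack.
- finger (a point): Middle of the hook finger: a round steel pin 8 mm thick standing out square from the hook end of the bar along pole +y (to the left, seen towards the hook end). This point is at x = 151, y = 28, z = 0 mm in the pole's frame; the pin's round free tip is at y = 49 mm.
- rack: Fixed pole rack, right or left of the vent: plywood base 200 x 70 x 12 mm, two wooden forks 14 mm thick at x = -65 and +65 mm. Notches 22 mm wide, floor 50 mm above the table, sides straight to 72 mm, then flared to about 86 mm. Origin: centre of the underside. The pole lies along rack x, hook end to +x, finger to +y, its origin 57 mm above the rack's origin.
- vent: Fixed vent frame on the table: 300 mm wide, 225 mm high, 20 mm deep, grey and aluminium bars, feet 120 mm long. Origin: centre of its underside; x points away from the robot, through the opening. Behind it (+x side) a clear flap 270 mm wide and 150 mm tall, 10 mm thick, hinged along its lower edge, leans back away from the robot.
- hinge_mid (a point): Middle of the flap's hinge line, at x = 22, y = 0, z = 85 mm in the vent's frame; the hinge line runs along vent y.
- eye (a point): Steel ring eye on a stalk above the flap's top edge, moving with it: 6 mm wire, hole 23 mm across, 35 mm outside. Origin: centre of the hole, 225 mm from the hinge line along the flap (310 mm above the table when upright). The hole's axis is the eye's y, parallel to the hinge, so a finger along y is a pivot while the flap swings. The stalk is on the -z side.
- flap (a joint): Lean of the flap in rad: 0 upright, positive leaning away from the robot, negative towards it; starts at 0.35 to 0.50. Stiff hinge (about 0.5 N m): it stays where it is left and takes 1 to 4 N at the eye to move. Bedded at a pull of 8 to 20 N on the eye; let go, it springs back a little (about 0.01 to 0.02 rad) and stays on the seal unless pushed off it.
- seal_carrier: Black rubber seal strip 240 mm long on the back of the vent's top bar, 210 mm above the table, with its holder. Origin and axes: those of the vent, whatever the thickness. The thickness is not known beforehand: closing, the flap meets the rubber anywhere between -0.03 and 0.09 rad of lean, and from there the pull at the eye rises by roughly 2 to 6 N per mm of hand travel.
- sieves: Bystander: covered round metal sieve, 104 mm across, 90 mm high, origin under its centre.
- jar: Bystander: lidded jar 60 mm across, 100 mm high, origin under its centre.
- dish: Bystander: metal weighing bowl 90 mm across, 30 mm high, origin under its centre.
- weight: Bystander: brass knobbed weight 36 mm across, 62 mm high, origin under its centre.
- brush: Bystander: wooden hand brush lying on the right.
- cup: Bystander: white cup 70 mm across, 80 mm high, origin under its centre.

How it is judged (in metres and radians):
On the way, in this order (a step that is already met when the one before it is completed fails the run):
1. the finger is through the ring eye while the flap still leans open by more than 0.25 rad (value of joint flap above 0.25 rad and x of eye in the frame of pole between 0.138 and 0.164 m and y of eye in the frame of pole between 0.01 and 0.047 m and z of eye in the frame of pole between -0.013 and 0.013 m), for 0.1 s.
2. flap on its seal and bedded by a pull of 8 to 20 N, held for 0.4 s (value of joint flap below 0.12 rad and contact force between seal_carrier and vent above 4 N and contact force between pole and vent between 8 and 20 N and x of eye in the frame of pole between 0.138 and 0.164 m and y of eye in the frame of pole between 0.008 and 0.049 m), for 0.4 s.
At the end, for the whole second after the job is handed in: The flap is shut and still, resting on its seal (lean below 0.12 rad, contact above 0.2 N), and the pole lies level and at rest in both notches of its rack: within 35 mm along the rack, 10 mm across, 6 mm in height and 0.12 rad of how it belongs, finger level (value of joint flap below 0.12 rad and contact force between seal_carrier and vent above 0.2 N and x of pole in the frame of rack between -0.035 and 0.035 m and y of pole in the frame of rack between -0.01 and 0.01 m and z of pole in the frame of rack between 0.051 and 0.063 m and angle between the x axis of pole and the x axis of rack, either way round below 0.12 rad and angle between pole's own z axis and vertical below 0.12 rad and linear speed of pole below 0.02 m/s and angular speed of pole below 0.1 rad/s and velocity of joint flap between -0.02 and 0.02 rad/s); the robot touches nothing.
It fails at once if pole and vent (with flap and eye) pressed together with more than 25 N (contact force between pole and vent above 25 N).
It fails at once if the robot itself touches the vent or its flap (more than 1 N) (contact force between any of the fingers, the arm and vent above 1 N).
It fails at once if a bystander moved more than 30 mm (distance of any of sieves, jar, dish, weight, brush, cup from where it was at the start of the episode above 0.03 m).
It also fails if it takes over 72 s, if anything falls off the work surface, if the arm or the gripper's body presses on something with over 40 N, if the wrist force passes 120 N, or if a joint passes its speed limit or range.

## Working session

There is one attempt and no reset: what is moved stays moved. The work goes in short steps, Python scripts to look and compute and a tool call to move; the robot and the scene stay as the last step left them, time stands still between calls to the robot, and variables do not carry over. Pictures are saved under pics/ and viewed, and the job is handed in when it is done.

Besides the shell and the picture viewer there is one more tool, called after ">>>" as name(argument=value, ...), one argument or row to a line, values as JSON. apply_moves: Moves the arm, as the interface text tells. Its arguments: {"type":"object","properties":{"rows":{"type":"array","items":{"type":"array","items":{"type":"number"}}},"grip_force":{"type":"number"}},"required":["rows"]}

```bash
ls; mkdir -p pics
python3 - <<'E'
from workcell import *
import cv2,numpy as np
np.set_printoptions(precision=4,suppress=True)
print(get_obs(), tip_reach() if callable(tip_reach) else tip_reach)
for n in ["scene","top","wrist"]:
    cv2.imwrite(f"pics/{n}0.png",camera(n)[:,:,::-1]); c=calibration(n); print(n,c)
E
```

```text
pics
{'time': 0.0, 'q': array([64.4552,  5.0112, 10.0347, 95.1001,  0.0003, 89.9999]), 'qd': array([ 0.0203,  0.0912, -0.0258, -0.0367,  0.0681,  0.075 ]), 'joint_efforts': array([ -0.0018, -52.04  ,  46.4798,   0.0167,  -0.0002,   0.    ]), 'ee_pos': array([0.2371, 0.496 , 0.2197]), 'tcp_rot': array([-179.9234,   -0.0003,  154.4554]), 'wrist_force': array([-1.0005, -0.217 , -0.233 ]), 'torque': array([-0.013 , -0.0045, -0.0287]), 'opening': 0.08551519931974434} 0.017
scene {'intrinsics': array([[399.5669,   0.    , 321.514 ],
       [  0.    , 399.5669, 202.3179],
       [  0.    ,   0.    ,   1.    ]]), 'dist': array([-0.0071,  0.    ,  0.    ,  0.    ,  0.    ]), 'T': array([[-0.1087,  0.5412, -0.8339,  1.3576],
       [ 0.9941,  0.0596, -0.0909,  0.1493],
       [ 0.0005, -0.8388, -0.5444,  0.7564],
       [ 0.    ,  0.    ,  0.    ,  1.    ]])}
top {'intrinsics': array([[401.7173,   0.    , 315.2986],
       [  0.    , 401.7173, 198.2293],
       [  0.    ,   0.    ,   1.    ]]), 'dist': array([-0.0319,  0.    ,  0.    ,  0.    ,  0.    ]), 'T': array([[ 0.0068, -0.9858,  0.1677,  0.3414],
       [-0.9998, -0.01  , -0.0182,  0.082 ],
       [ 0.0196, -0.1676, -0.9857,  1.261 ],
       [ 0.    ,  0.    ,  0.    ,  1.    ]])}
wrist {'intrinsics': array([[316.3135,   0.    , 317.2614],
       [  0.    , 316.3135, 199.5745],
       [  0.    ,   0.    ,   1.    ]]), 'dist': array([-0.0564,  0.    ,  0.    ,  0.    ,  0.    ]), 'mount': array([[-0.    , -0.9474, -0.3201,  0.0824],
       [ 1.    ,  0.0004, -0.0012, -0.001 ],
       [ 0.0012, -0.3201,  0.9474, -0.1536],
       [ 0.    ,  0.    ,  0.    ,  1.    ]])}
```

View pics/scene0.png

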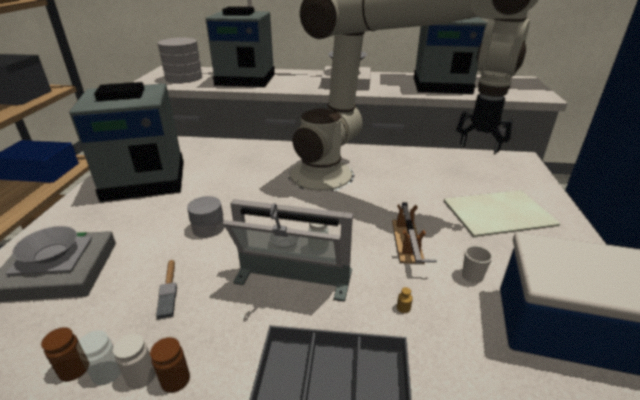

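View pics/top0.png

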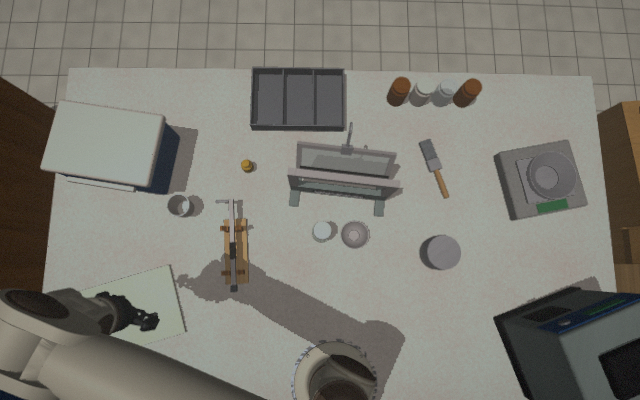

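View pics/wrist0.png

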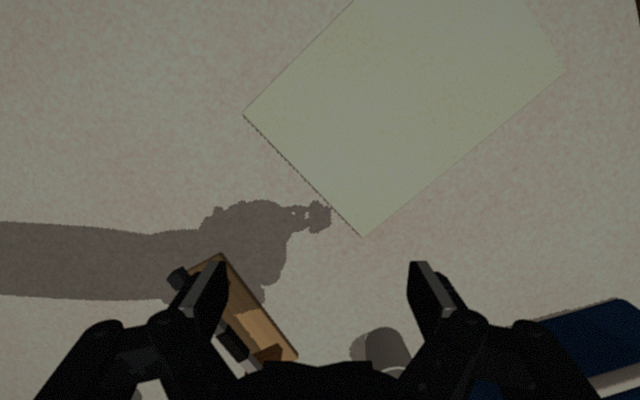

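Run:
```python
import cv2
t=cv2.imread('pics/top0.png'); s=cv2.imread('pics/scene0.png')
cv2.imwrite('pics/t_z1.png',cv2.resize(t[180:310,160:290],None,fx=5,fy=5,interpolation=cv2.INTER_CUBIC)[:600])
cv2.imwrite('pics/t_z2.png',cv2.resize(t[110:230,275:415],None,fx=5,fy=5,interpolation=cv2.INTER_CUBIC))
cv2.imwrite('pics/s_z2.png',cv2.resize(s[190:310,215:365],None,fx=5,fy=5,interpolation=cv2.INTER_CUBIC))
```

```text
(no output)
```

View pics/t_z1.png

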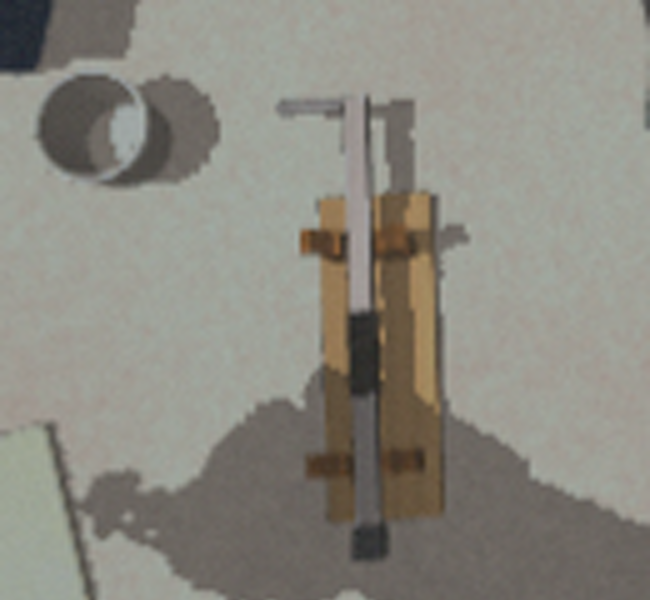

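View pics/t_z2.png

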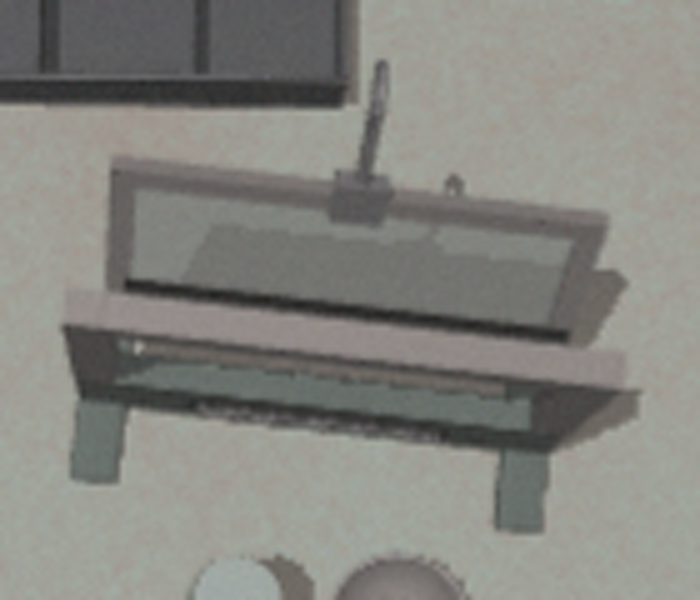

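View pics/s_z2.png

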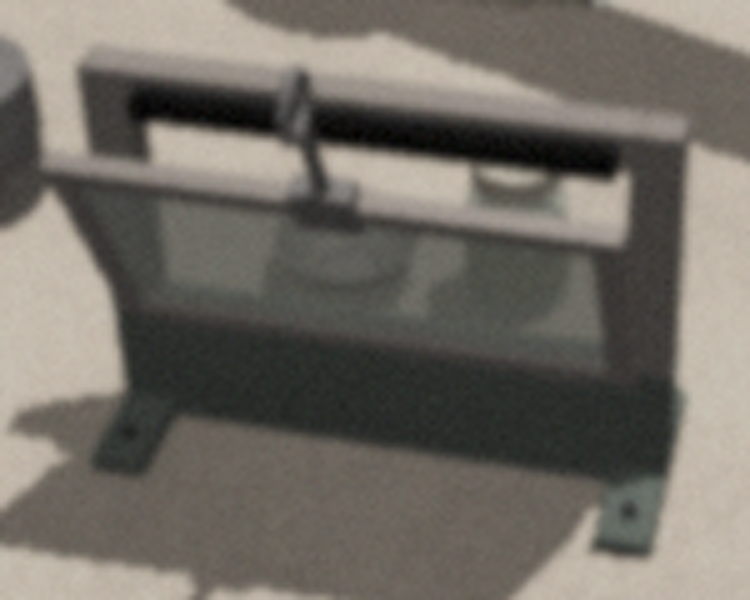

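```bash
cat > h.py <<'E'
import numpy as np,cv2
from workcell import *
from scipy.spatial.transform import Rotation as R
np.set_printoptions(precision=4,suppress=True)
def tcpT(o):
    T=np.eye(4);T[:3,:3]=R.from_euler('xyz',o['tcp_rot'],degrees=True).as_matrix();T[:3,3]=o['ee_pos'];return T
def ray(n,uv,Tt=None):
    c=calibration(n);T=c['T'] if n!='wrist' else Tt@c['mount']
    p=cv2.undistortPoints(np.array([[uv]],float),c['intrinsics'],c['dist'])[0,0]
    d=T[:3,:3]@np.r_[p,1];return T[:3,3],d/np.linalg.norm(d)
def onz(n,uv,z,Tt=None):
    o,d=ray(n,uv,Tt);return o+d*(z-o[2])/d[2]
def tri(rays):
    A=0;b=0
    for o,d in rays:
        P=np.eye(3)-np.outer(d,d);A=A+P;b=b+P@o
    x=np.linalg.solve(A,b);return x,[np.linalg.norm((np.eye(3)-np.outer(d,d))@(x-o)) for o,d in rays]
def proj(n,X,Tt=None):
    c=calibration(n);T=c['T'] if n!='wrist' else Tt@c['mount']
    Ti=np.linalg.inv(T);X=np.atleast_2d(np.array(X,float))
    return cv2.projectPoints(X,cv2.Rodrigues(Ti[:3,:3])[0],Ti[:3,3],c['intrinsics'],c['dist'])[0][:,0]
E
python3 - <<'E'
from h import *
z1=lambda a:(160+(a[0]+.5)/5-.5,180+(a[1]+.5)/5-.5)
z2=lambda a:(275+(a[0]+.5)/5-.5,110+(a[1]+.5)/5-.5)
s2=lambda a:(215+(a[0]+.5)/5-.5,190+(a[1]+.5)/5-.5)
print('grip',onz('top',z1((365,353)),.065),'hook end',onz('top',z1((358,97)),.064),'tail',onz('top',z1((370,540)),.066),'ftip',onz('top',z1((279,107)),.057))
for p in [(67,288),(625,352),(625,388),(65,325)]: print('vent top t',onz('top',z2(p),.225))
for p in [(92,47),(688,118),(684,140),(82,68)]: print('vent top s',onz('scene',s2(p),.225))
print('eye',tri([ray('top',z2((379,93))),ray('scene',s2((296,104)))]))
print('eyetop',tri([ray('top',z2((382,63))),ray('scene',s2((298,70)))]))
print('flap top',tri([ray('top',z2((113,158))),ray('scene',s2((628,240)))]),tri([ray('top',z2((608,212))),ray('scene',s2((45,158)))]))
E
```

```text
grip [0.387  0.3028 0.065 ] hook end [0.5401 0.3134 0.064 ] tail [0.279  0.2955 0.066 ] ftip [0.5347 0.3623 0.057 ]
vent top t [0.6003 0.1358 0.225 ]
vent top t [ 0.569  -0.1604  0.225 ]
vent top t [ 0.5495 -0.1598  0.225 ]
vent top t [0.5802 0.1364 0.225 ]
vent top s [ 0.5526 -0.1588  0.225 ]
vent top s [0.5824 0.1372 0.225 ]
vent top s [0.6005 0.1361 0.225 ]
vent top s [ 0.5717 -0.1581  0.225 ]
eye (array([ 0.687 , -0.0234,  0.2915]), [np.float64(0.00010789081743788119), np.float64(0.00010789081743787736)])
eyetop (array([ 0.6944, -0.0211,  0.3136]), [np.float64(0.001638405597438843), np.float64(0.0016384055974388355)])
flap top (array([0.6733, 0.114 , 0.2214]), [np.float64(0.0014213869594007975), np.float64(0.001421386959400798)]) (array([ 0.6458, -0.1532,  0.2245]), [np.float64(0.00034409702069968103), np.float64(0.00034409702069972104)])
```

>>> apply_moves(
  rows=[
    [19, -24, -5, 0, 0, 3.7, 0],
    [19, -24, -5, 0, 0, 3.7, 0],
    [19, -24, -5, 0, 0, 3.7, 0],
    [19, -24, -5, 0, 0, 3.7, 0],
    [19, -24, -5, 0, 0, 3.7, 0],
    [19, -24, -5, 0, 0, 3.7, 0],
    [18, -24, -5, 0, 0, 3.7, 0],
    [18, -25, -5, 0, 0, 3.5, 0],
    [0, 0, 0, 0, 0, 0, 0],
    [0, 0, 0, 0, 0, 0, 0],
  ],
)

```text
time: 1.4
ee_pos: [0.3869, 0.3035, 0.1804]
tcp_rot: [180.0, -0.0, -176.2]
wrist_force: [0.2, 0.3, 0.2]
opening: 0.0853
```

Run:
```python
from h import *
o=get_obs();print(o['time'],o['q'],o['ee_pos'],o['tcp_rot'],o['wrist_force'])
im=camera('wrist')[:,:,::-1].copy();cv2.imwrite('pics/w1.png',im)
np.save('w1T.npy',tcpT(o))
```

```text
1.4 [38.1006 -3.6305 -3.0518 90.5824  0.0146 34.3089] [0.3869 0.3035 0.1804] [ 179.99     -0.0113 -176.2083] [0.1711 0.2623 0.2341]
```

View pics/w1.png

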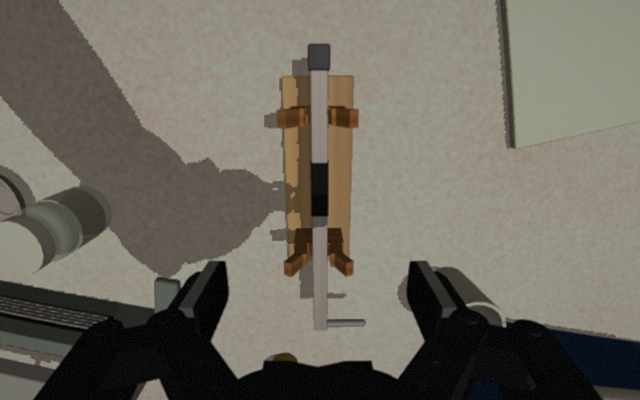

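Run:
```python
from h import *
T=np.load('w1T.npy');im=cv2.imread('pics/w1.png');g=cv2.cvtColor(im,cv2.COLOR_BGR2GRAY)
for r in [60,80,100,140,165,175,190,205,213,220,280,310]:
    print(r,g[r,300:340])
print(g[150:230,320]); print(g[36:75,319]); print(g[318:335,320])
```

```text
60 [ 96  87  85  85  84  84  81  62  47  51  58  59  60  60  58  62  58  63
  61  64  63  61  60  66  61  65  66  64  56  65 109 141 146 144 145 145
 144 143 144 143]
80 [ 72  76  75  76  75  74  75  70  68  67  83 119 137 137 141 141 141 140
 139 139 135 139 141 142 142 142 134 118 108 117 120 119 120 118 115 114
 112 113 113 112]
100 [ 72  72  73  76  75  74  74  69  69  68  81 113 136 137 137 137 141 139
 138 136 137 138 138 140 140 139 132 121 118 121 119 122 119 117 116 114
 112 110 112 110]
140 [ 74  71  74  73  76  74  76  72  73  68  70  95 127 133 135 136 136 136
 136 135 135 134 137 134 138 137 130 116 117 121 119 120 120 118 115 111
 112 110 115 111]
165 [ 71  75  74  75  75  75  75  74  76  68  51  24  11  18  16  21  22  12
  17  19  12  16  18  19  15  13  16  30  78 116 123 119 119 116 115 112
 110 110 112 111]
175 [ 73  72  72  74  74  73  74  72  74  69  50  22  17  19  21  18  18  15
  15  16  20  20  21  19  20  21  13  31  78 116 121 117 117 115 113 112
 113 110 113 112]
190 [ 71  71  74  75  74  74  74  73  75  73  60  30  13  18  18  21  14  18
  21  17  20  21 
[... 769 characters left out ...]
9 146 145 143 144 146 145 142 135 117 113 121 124 123
 123 121 121 123 117 122 120 118 113 118 142 149 149 147 144 144 144 142
 143 148 149 150]
[134 135 133 135 135 132 135 133 135 134 136 132 107  57  21  12  18  22
  16  17  16  22  17  18  14  20  20  23  13  18  22  19  20  22  13  14
  17  20  10   7  20  16   8  21  17   6  11   6  10  17   5   9   9  11
  13   4   7  10   9   3   9   1  18   9   7  12  46  73  79  79  79  76
  76  79  75  77  88 123 133 131]
[143 143 146 143 147 148 143 105  66  60  62  65  63  63  64  62  62  64
  60  65  60  64  63  65  64  64  61  61  62  64  63  61  48  53  94 128
 141 140 140]
[118 121 119 120 120 116 117 119 117 118 117 120 129 141 146 145 145]
```

```bash
python3 - <<'E'
from h import *
T=np.load('w1T.npy')
f=lambda u,v,z:onz('wrist',(u,v),z,T)
a=f(319.2,162.5,.065);b=f(319.4,216.2,.065);print(a,b,(a+b)/2)
t=f(319,43,.066);h=f(320.5,330.3,.064);print('tail',t,'hook',h,np.linalg.norm(t-h),np.degrees(np.arctan2(*(h-t)[1::-1])))
print(f(320,80,.064)-f(319,80,.064))
p=[f((310.7+326.8)/2,80,.064),f((311.2+326.7)/2,140,.064),f((313+327.3)/2,300,.064)];print(p)
# rack: base corners z=.012
E
python3 - <<'E'
import cv2
im=cv2.imread('pics/w1.png');cv2.imwrite('pics/w1z.png',cv2.resize(im[30:340,250:390],None,fx=1.9*1,fy=1.9,interpolation=cv2.INTER_CUBIC))
E
```

```text
[0.3609 0.3023 0.065 ] [0.4106 0.3059 0.065 ] [0.3858 0.3041 0.065 ]
tail [0.2664 0.2957 0.066 ] hook [0.5405 0.316  0.064 ] 0.2748404881879083 4.223554908338798
[-0.0001  0.0008  0.    ]
[array([0.2937, 0.2974, 0.064 ]), array([0.3418, 0.3008, 0.064 ]), array([0.5022, 0.3129, 0.064 ])]
```

View pics/w1z.png

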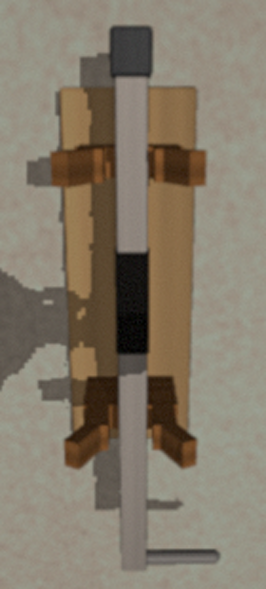

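>>> apply_moves(
  rows=[
    [0, 0, -25, 0, 0, 0.4, 0],
    [0, 0, -30, 0, 0, 0, 0],
    [0, 0, -30, 0, 0, 0, 0],
    [0, 0, -25, 0, 0, 0, 0],
    [0, 0, -15, 0, 0, 0, 0.4],
    [0, 0, 0, 0, 0, 0, 0.7],
    [0, 0, 0, 0, 0, 0, 1],
    [0, 0, 0, 0, 0, 0, 1],
    [0, 0, 0, 0, 0, 0, 1],
    [0, 0, 0, 0, 0, 0, 1],
  ],
  grip_force=90,
)

```text
time: 2.7
ee_pos: [0.3873, 0.3033, 0.0556]
tcp_rot: [180.0, 0.0, -175.8]
wrist_force: [0.4, 0.0, 1.0]
opening: 0.0001
```

Run:
```python
from h import *
o=get_obs();print(o['time'],o['q'],o['ee_pos'],o['tcp_rot'],o['wrist_force'],o['torque'],o['opening'])
```

```text
2.7 [ 38.0661  -2.9382 -16.1804  76.7354  -0.0006  33.8167] [0.3873 0.3033 0.0556] [ 179.988     0.019  -175.7505] [0.3504 0.0381 0.9539] [ 0.016  -0.0182  0.0735] 5.9950165251232315e-05
```

Run:
```python
from h import *
o=get_obs();im=camera('wrist')[:,:,::-1];cv2.imwrite('pics/w2.png',im)
s=camera('scene')[:,:,::-1];cv2.imwrite('pics/s2.png',cv2.resize(s[150:300,340:500],None,fx=4,fy=4))
print(get_obs()['opening'])
```

```text
-8.422861059556252e-05
```

View pics/w2.png

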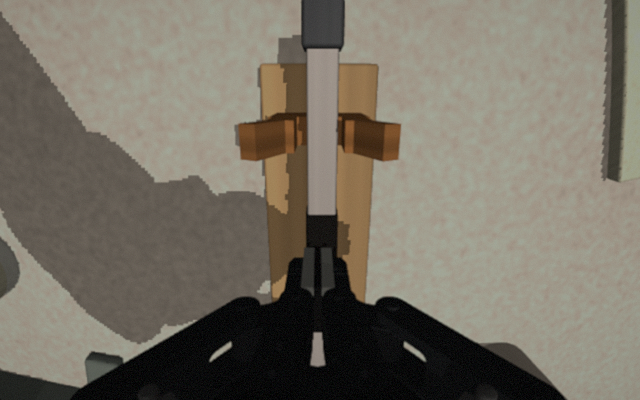

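View pics/s2.png

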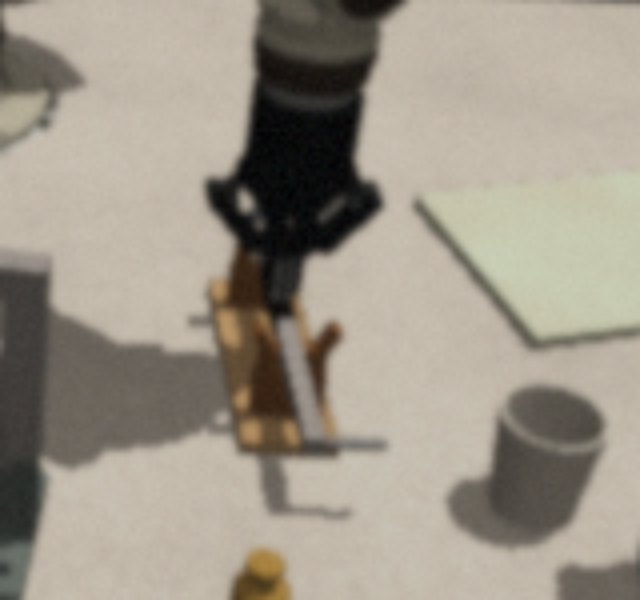

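```bash
python3 - <<'E'
from h import *
T=tcpT(get_obs())
for p in [(0,0,.017),(0.011,0,.017),(.011,.008,.017),(0.011,0,0),(.011,.008,0),(.011,0,-.02)]:
    X=(T@np.r_[p,1])[:3];print(p,X,proj('wrist',X,T))
for x in [-.025,-.011,.011,.025]:
    for y in (-.008,.008):print(x,y,proj('wrist',(T@np.r_[-(-x),y,-.010,1])[:3],T))
E
python3 - <<'E'
import cv2
im=cv2.imread('pics/w2.png');cv2.imwrite('pics/w2z.png',cv2.convertScaleAbs(cv2.resize(im[190:320,250:390],None,fx=4.5,fy=4.5,interpolation=cv2.INTER_CUBIC),alpha=3))
E
```

```text
(0, 0, 0.017) [0.3872 0.3033 0.0385] [[318.9689 240.0514]]
(0.011, 0, 0.017) [0.3762 0.3024 0.0385] [[319.0022 222.9916]]
(0.011, 0.008, 0.017) [0.3756 0.3104 0.0385] [[332.7052 222.9953]]
(0.011, 0, 0) [0.3762 0.3024 0.0555] [[319.1254 235.4089]]
(0.011, 0.008, 0) [0.3756 0.3104 0.0555] [[334.132  235.4115]]
(0.011, 0, -0.02) [0.3762 0.3024 0.0755] [[319.3036 253.4077]]
-0.025 -0.008 [[304.3228 303.5512]]
-0.025 0.008 [[333.8175 303.5689]]
-0.011 -0.008 [[303.9422 281.4327]]
-0.011 0.008 [[334.3034 281.4495]]
0.011 -0.008 [[303.3151 243.8641]]
0.011 0.008 [[335.1039 243.8795]]
0.025 -0.008 [[302.8978 218.0433]]
0.025 0.008 [[335.6364 218.0576]]
```

View pics/w2z.png

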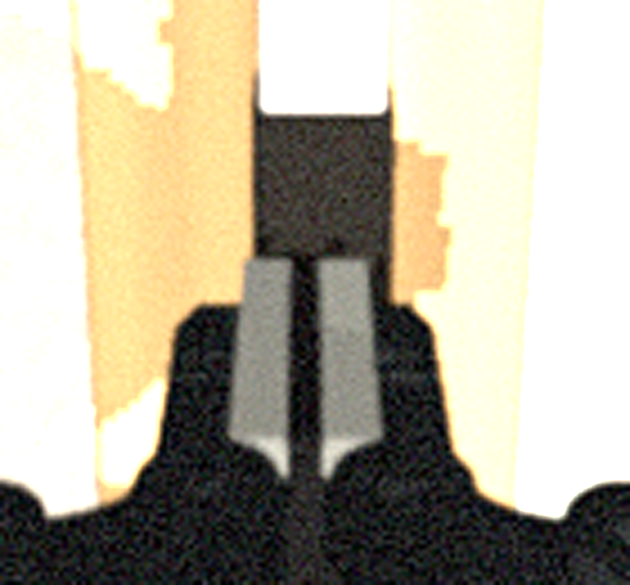

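```bash
python3 - <<'E'
from h import *
T=tcpT(get_obs())
for z in (.017,0,-.01,-.03,-.05):
    X=(T@np.r_[0,0,z,1])[:3];p=proj('scene',X)[0];print(z,X,p,(p-[340,150])*4)
P=np.array([.3863,.3038,.065]);u=np.array([np.cos(.0735),np.sin(.0735),0])
for x in (-.025,.025,.155):p=proj('scene',P+u*x)[0];print(x,(p-[340,150])*4, proj('wrist',P+u*x,T))
E
python3 - <<'E'
import cv2
im=cv2.imread('pics/s2.png');im=cv2.resize(im[220:400,180:380],None,fx=3,fy=3,interpolation=cv2.INTER_CUBIC);cv2.imwrite('pics/s2z.png',cv2.convertScaleAbs(im,alpha=2.5))
E
```

```text
0.017 [0.3872 0.3033 0.0385] [408.4598 231.3529] [273.8391 325.4116]
0 [0.3872 0.3033 0.0555] [409.146  226.7409] [276.5838 306.9638]
-0.01 [0.3872 0.3033 0.0655] [409.5546 223.994 ] [278.2183 295.9758]
-0.03 [0.3872 0.3032 0.0855] [410.3831 218.4226] [281.5326 273.6904]
-0.05 [0.3872 0.3032 0.1055] [411.2272 212.7456] [284.9086 250.9826]
-0.025 [273.7937 276.1335] [[320.5518 216.0406]]
0.025 [283.9846 316.3121] [[320.1659 301.6724]]
0.155 [314.2895 435.8667] [[319.3949 455.1029]]
```

View pics/s2z.png

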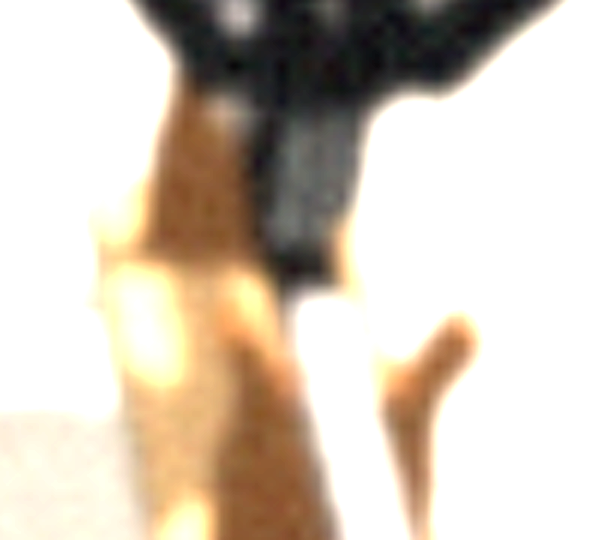

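>>> apply_moves(
  rows=[
    [0, 0, 0, 0, 0, 0, 0.5],
    [0, 0, 0, 0, 0, 0, 0],
    [0, 0, 0, 0, 0, 0, 0],
    [0, 0, 0, 0, 0, 0, 0],
    [0, 0, -10, 0, 0, 0, 0],
    [0, 0, -10, 0, 0, 0, 0],
    [0, 0, -8, 0, 0, 0, 0],
    [0, 0, 0, 0, 0, 0, 0.5],
    [0, 0, 0, 0, 0, 0, 0.7],
    [0, 0, 0, 0, 0, 0, 1],
    [0, 0, 0, 0, 0, 0, 1],
    [0, 0, 0, 0, 0, 0, 1],
  ],
  grip_force=60,
)

```text
time: 4.3
ee_pos: [0.3874, 0.3035, 0.0279]
tcp_rot: [180.0, 0.0, -175.7]
wrist_force: [-0.8, -0.5, 4.1]
opening: 0.0149
```

Run:
```python
from h import *
o=get_obs();print(o['time'],o['q'],o['ee_pos'],o['tcp_rot'],o['wrist_force'],o['torque'],o['opening'])
im=camera('wrist')[:,:,::-1];cv2.imwrite('pics/w3.png',im)
s=camera('scene')[:,:,::-1];cv2.imwrite('pics/s3.png',cv2.resize(s[170:270,360:480],None,fx=5,fy=5))
print(get_obs()['opening'])
```

```text
4.3 [ 38.0723  -2.2106 -18.5905  73.5654   0.0062  33.8136] [0.3874 0.3035 0.0279] [ 179.9644    0.042  -175.7413] [-0.7531 -0.4651  4.1347] [ 0.1101  0.0983 -0.0052] 0.014871572584434712
0.015217127309383226
```

View pics/w3.png

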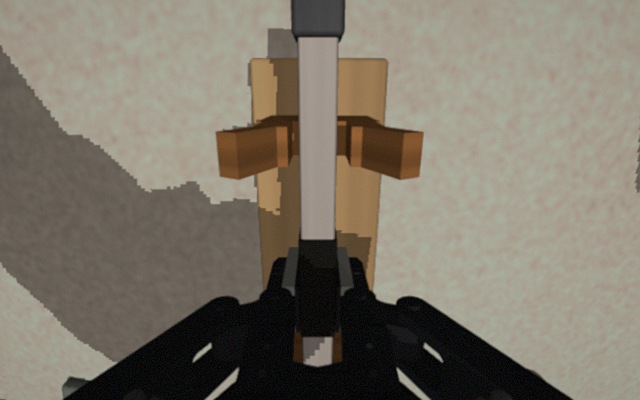

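View pics/s3.png

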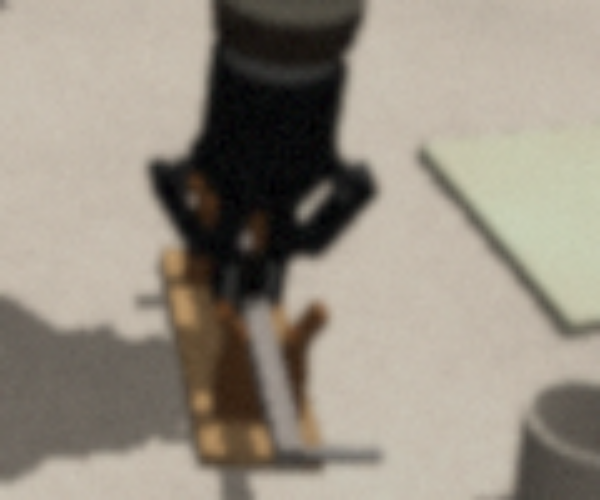

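>>> apply_moves(
  rows=[
    [0, 0, 5, 0, 0, 0, 1],
    [0, 0, 20, 0, 0, 0, 1],
    [0, 0, 35, 0, 0, 0, 1],
    [0, 0, 40, 0, 0, 0, 1],
    [0, 0, 40, 0, 0, 0, 1],
    [0, 0, 20, 0, 0, 0, 1],
    [0, 0, 0, 0, 0, 0, 1],
  ],
  grip_force=100,
)

```text
time: 5.28
ee_pos: [0.3876, 0.3035, 0.1884]
tcp_rot: [179.9, 0.1, -175.7]
wrist_force: [-0.3, 0.1, -2.8]
opening: 0.0144
```

Run:
```python
from h import *
o=get_obs();print(o['time'],o['q'],o['ee_pos'],o['tcp_rot'],o['wrist_force'],o['torque'],o['opening'])
np.save('s4T.npy',tcpT(o))
s=camera('scene')[:,:,::-1];cv2.imwrite('pics/s4f.png',s);cv2.imwrite('pics/s4.png',cv2.resize(s[110:250,360:500],None,fx=4,fy=4,interpolation=cv2.INTER_CUBIC))
s=camera('top')[:,:,::-1];cv2.imwrite('pics/t4f.png',s);cv2.imwrite('pics/t4.png',cv2.resize(s[170:310,160:320],None,fx=4,fy=4,interpolation=cv2.INTER_CUBIC))
```

```text
5.275 [38.066  -3.5781 -2.1166 91.3591 -0.0066 33.8117] [0.3876 0.3035 0.1884] [ 179.9485    0.0887 -175.7458] [-0.337   0.0773 -2.774 ] [ 0.014  -0.0273  0.0005] 0.014364685011914105
```

View pics/s4.png

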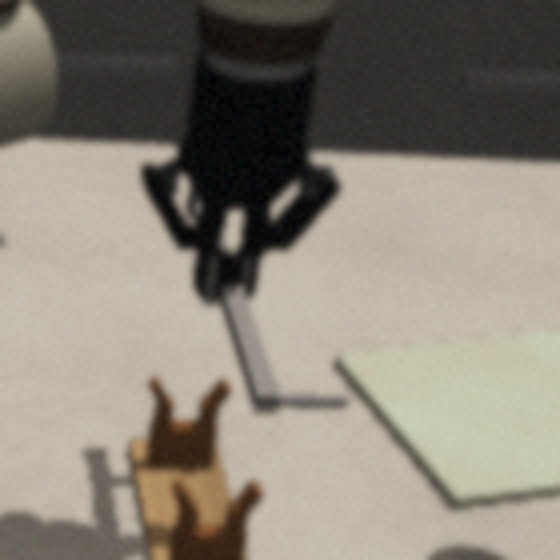

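View pics/t4.png

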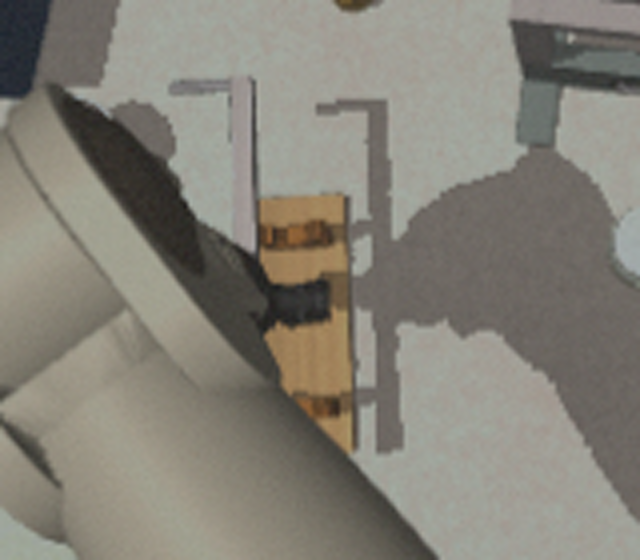

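Run:
```python
from h import *
T=np.load('s4T.npy')
S=lambda a:(360+(a[0]+.5)/4-.5,110+(a[1]+.5)/4-.5)
t=lambda a:(160+(a[0]+.5)/4-.5,170+(a[1]+.5)/4-.5)
tip,e1=tri([ray('scene',S((345,403))),ray('top',t((170,88)))])
print(tip,e1,T[:3,3])
d=tip-T[:3,3]; a=np.radians(4.2);print(d@[np.cos(a),np.sin(a),0],d@[-np.sin(a),np.cos(a),0],d[2])
for Pz in (-.0,.03):
  o=T[:3,3]+[-.001,0,Pz]
  u=np.array([np.cos(a),np.sin(a),0]);v=np.array([-np.sin(a),np.cos(a),0])
  for n,off,o0 in (('scene',360,110),('top',160,170)):
    for q in (o+.151*u+.049*v,o+.151*u+.007*v,o+.155*u): print(Pz,n,(proj(n,q)[0]-[off,o0])*4)
```

```text
[0.5337 0.361  0.2168] [np.float64(0.0002565989336119305), np.float64(0.0002565989336118818)] [0.3876 0.3035 0.1884]
0.14988725521771995 0.04666271159989208 0.02838199378993317
-0.0 scene [340.0615 440.0468]
-0.0 scene [270.973  438.6132]
-0.0 scene [260.6588 442.1774]
-0.0 top [176.1205  94.3116]
-0.0 top [238.2631  90.4611]
-0.0 top [248.4547  84.0238]
0.03 scene [348.4794 399.4083]
0.03 scene [278.2103 397.9956]
0.03 scene [267.7448 401.4863]
0.03 top [164.5971  86.1531]
0.03 top [228.4722  82.1993]
0.03 top [238.9547  75.5885]
```

>>> apply_moves(
  rows=[
    [6, -16, 20, 0, 0, -0.8, 1],
    [12, -30, 20, 0, 0, -0.8, 1],
    [12, -31, 20, 0, 0, -0.8, 1],
    [12, -31, 20, 0, 0, -0.8, 1],
    [12, -31, 20, 0, 0, -0.8, 1],
    [12, -31, 20, 0, 0, -0.8, 1],
    [12, -31, 20, 0, 0, -0.8, 1],
    [12, -31, 17, 0, 0, -0.8, 1],
    [12, -31, 0, 0, 0, -0.8, 1],
    [12, -31, 0, 0, 0, -0.8, 1],
    [12, -31, 0, 0, 0, -0.8, 1],
    [12, -31, 0, 0, 0, -0.8, 1],
    [9, -16, 0, 0, 0, -0.6, 1],
    [6, -6, 0, 0, 0, 0, 1],
    [0, 0, 0, 0, 0, 0, 1],
    [0, 0, 0, 0, 0, 0, 1],
  ],
)

```text
time: 7.38
ee_pos: [0.54, -0.0739, 0.3445]
tcp_rot: [180.0, 0.0, 174.1]
wrist_force: [-0.7, -0.4, -1.8]
opening: 0.0144
```

```bash
cat > look.py <<'E'
from h import *
import sys
k=sys.argv[1]
o=get_obs();print(o['time'],o['q'],o['ee_pos'],o['tcp_rot'],o['wrist_force'],o['torque'],o['opening'])
np.save(f'T{k}.npy',tcpT(o))
s=camera('scene')[:,:,::-1];cv2.imwrite(f'pics/s{k}f.png',s);cv2.imwrite(f'pics/s{k}.png',cv2.resize(s[150:260,220:370],None,fx=5,fy=5,interpolation=cv2.INTER_CUBIC))
s=camera('top')[:,:,::-1];cv2.imwrite(f'pics/t{k}f.png',s);cv2.imwrite(f'pics/t{k}.png',cv2.resize(s[80:200,280:420],None,fx=5,fy=5,interpolation=cv2.INTER_CUBIC))
s=camera('wrist')[:,:,::-1];cv2.imwrite(f'pics/w{k}.png',s)
E
python3 look.py 5
```

```text
7.375 [ -7.8029   9.5122  29.3942 109.8811   0.0092  -1.9146] [ 0.54   -0.0739  0.3445] [179.9908   0.0013 174.1117] [-0.7352 -0.4442 -1.7858] [-0.0156  0.0289  0.0407] 0.014376743187819967
```

View pics/s5.png

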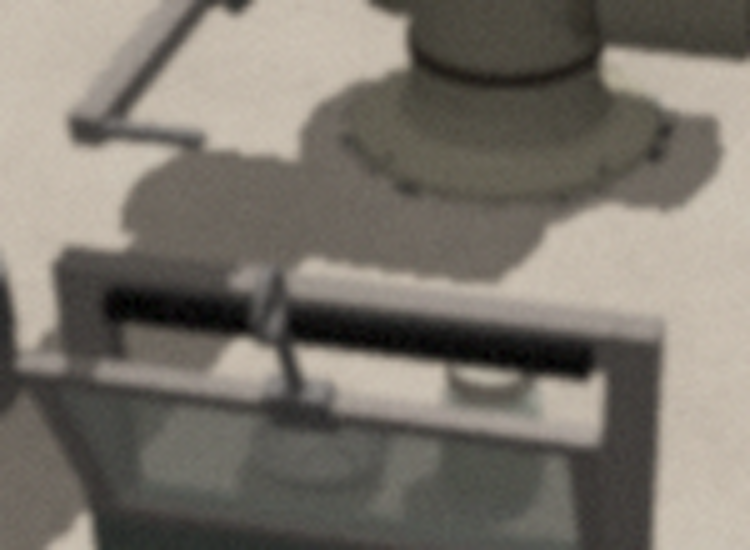

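View pics/t5.png

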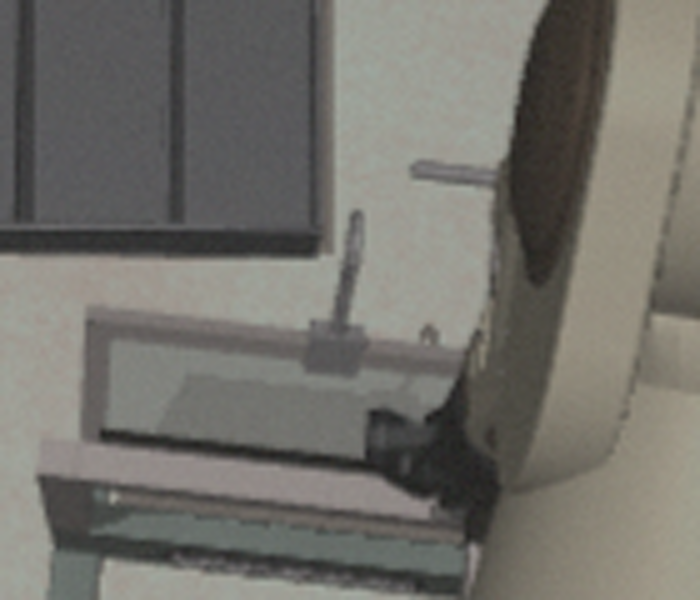

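View pics/w5.png

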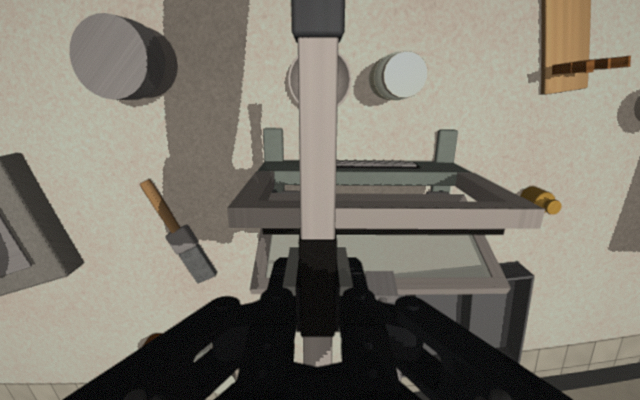

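```bash
cat > m.py <<'E'
from h import *
S=lambda a:(220+(a[0]+.5)/5-.5,150+(a[1]+.5)/5-.5)
t=lambda a:(280+(a[0]+.5)/5-.5,80+(a[1]+.5)/5-.5)
yv=np.array([.104,.9945,0]);xv=np.array([.9945,-.104,0])
E
python3 - <<'E'
from m import *
T=np.load('T5.npy')
tip,e=tri([ray('scene',S((204,140))),ray('top',t((411,167)))]);print(tip,e)
d=tip-T[:3,3];print(d@xv,d@yv,d[2])
eye=np.array([.687,-.0234,.2915])
print((proj('scene',eye)[0]-[220,150])*5+2,(proj('top',eye)[0]-[280,80])*5+2)
print((proj('scene',eye+[0,0,.0])[0]))
ang=np.linspace(0,2*np.pi,9)[:-1]; l=.41
zv=np.array([np.sin(l)*.9945,-np.sin(l)*.104,np.cos(l)]);xe=np.cross(yv,zv)
for r in(.0115,.0175):
  pts=np.array([eye+r*(np.cos(a)*zv+np.sin(a)*xe) for a in ang])
  print(((proj('scene',pts)-[220,150])*5+2).round(0).tolist());print(((proj('top',pts)-[280,80])*5+2).round(0).tolist())
a=cv2.imread('pics/s5f.png');b=cv2.imread('pics/t5f.png')
im=np.hstack([cv2.resize(a[195:235,255:290],None,fx=11,fy=11,interpolation=cv2.INTER_CUBIC),cv2.resize(b[115:155,335:370],None,fx=11,fy=11,interpolation=cv2.INTER_CUBIC)]);
for k,(n,o) in enumerate((('scene',(255,195)),('top',(335,115)))):
  for p in proj(n,np.array([eye+.0175*(np.cos(x)*zv+np.sin(x)*xe) for x in np.linspace(0,6.28,30)])):
    c=((p-o)*11+5).astype(int);cv2.circle(im,(int(c[0]+k*385),int(c[1])),1,(0,0,255),-1)
cv2.imwrite('pics/e5.png',im)
E
```

```text
[ 0.6957 -0.0422  0.3731] [np.float64(0.0004886816464657099), np.float64(0.0004886816464657428)]
0.1515144136396176 0.047811666612709545 0.02856754051098065
[270.7371 304.0756] [353.7819 243.0419]
[273.7474 210.4151]
[[266.0, 289.0], [262.0, 310.0], [264.0, 327.0], [269.0, 331.0], [276.0, 319.0], [279.0, 298.0], [278.0, 281.0], [272.0, 277.0]]
[[357.0, 227.0], [357.0, 220.0], [355.0, 226.0], [352.0, 242.0], [351.0, 259.0], [351.0, 266.0], [353.0, 260.0], [355.0, 244.0]]
[[263.0, 281.0], [257.0, 313.0], [260.0, 340.0], [268.0, 345.0], [278.0, 327.0], [284.0, 296.0], [282.0, 269.0], [273.0, 263.0]]
[[358.0, 219.0], [358.0, 208.0], [355.0, 218.0], [352.0, 242.0], [349.0, 267.0], [349.0, 278.0], [352.0, 269.0], [356.0, 244.0]]
```

View pics/e5.png

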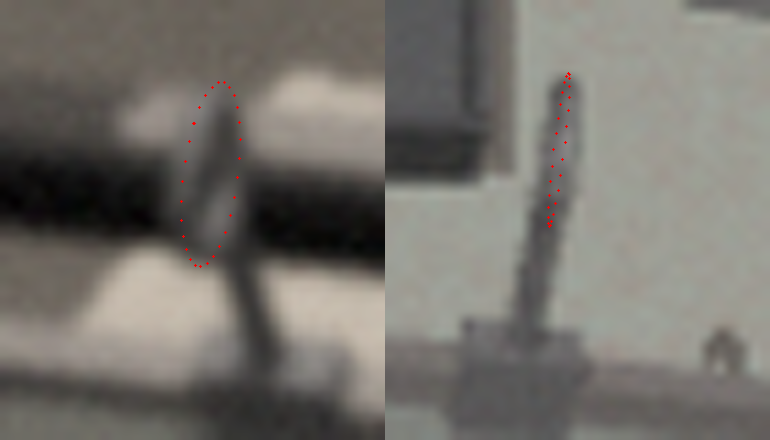

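>>> apply_moves(
  rows=[
    [-4, 0, -20, 0, 0, 0, 1],
    [-3, 0, -26, 0, 0, 0, 1],
    [-3, 0, -25, 0, 0, 0, 1],
    [0, 0, -11, 0, 0, 0, 1],
    [0, 0, 0, 0, 0, 0, 1],
  ],
)

```text
time: 8.15
ee_pos: [0.5299, -0.0745, 0.2623]
tcp_rot: [180.0, -0.0, 174.1]
wrist_force: [0.2, 0.4, -2.3]
opening: 0.014
```

```bash
python3 look.py 6
python3 - <<'E'
import cv2,numpy as np
a=cv2.imread('pics/s6f.png');b=cv2.imread('pics/t6f.png')
im=np.hstack([cv2.resize(a[185:235,235:285],None,fx=8,fy=8,interpolation=cv2.INTER_CUBIC),cv2.resize(b[110:160,335:385],None,fx=8,fy=8,interpolation=cv2.INTER_CUBIC)]);cv2.imwrite('pics/e6.png',im)
E
```

```text
8.15 [-8.0064  4.1201 13.8794 99.7848 -0.0005 -2.0804] [ 0.5299 -0.0745  0.2623] [179.9996  -0.0255 174.074 ] [ 0.1921  0.3761 -2.3265] [ 0.0161 -0.0535  0.0066] 0.014019837851331646
```

View pics/e6.png

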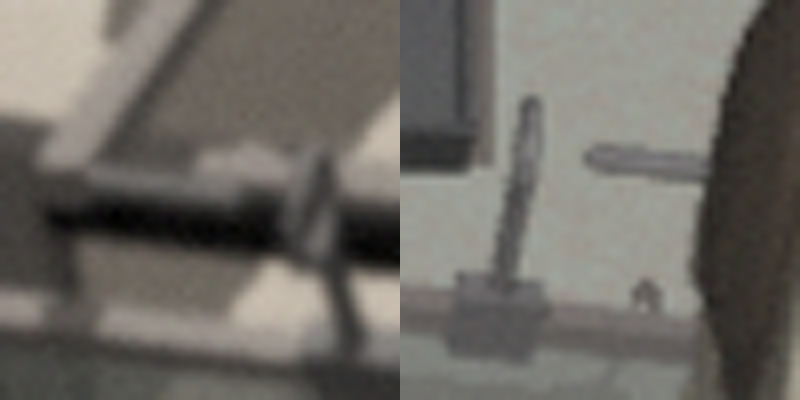

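>>> apply_moves(
  rows=[
    [0.8, 8, 0, 0, 0, 0, 1],
    [0.9, 8, 0, 0, 0, 0, 1],
    [0.8, 8, 0, 0, 0, 0, 1],
    [0, 0, 0, 0, 0, 0, 1],
  ],
)

```text
time: 8.8
ee_pos: [0.5327, -0.05, 0.2624]
tcp_rot: [180.0, -0.0, 174.1]
wrist_force: [0.3, -0.8, -2.3]
opening: 0.0145
```

```bash
cat > eyel.py <<'E'
import cv2,numpy as np,sys
k=sys.argv[1]
a=cv2.imread(f'pics/s{k}f.png');b=cv2.imread(f'pics/t{k}f.png')
im=np.hstack([cv2.resize(a[185:235,235:285],None,fx=8,fy=8,interpolation=cv2.INTER_CUBIC),cv2.resize(b[110:160,335:385],None,fx=8,fy=8,interpolation=cv2.INTER_CUBIC)]);cv2.imwrite(f'pics/e{k}.png',im)
E
python3 look.py 7; python3 eyel.py 7
```

```text
8.8 [-5.3631  4.0832 13.847  99.7653  0.0034  0.517 ] [ 0.5327 -0.05    0.2624] [179.9966  -0.0015 174.1198] [ 0.2998 -0.8258 -2.2627] [-0.0303 -0.0309 -0.0111] 0.014536327227555072
```

View pics/e7.png

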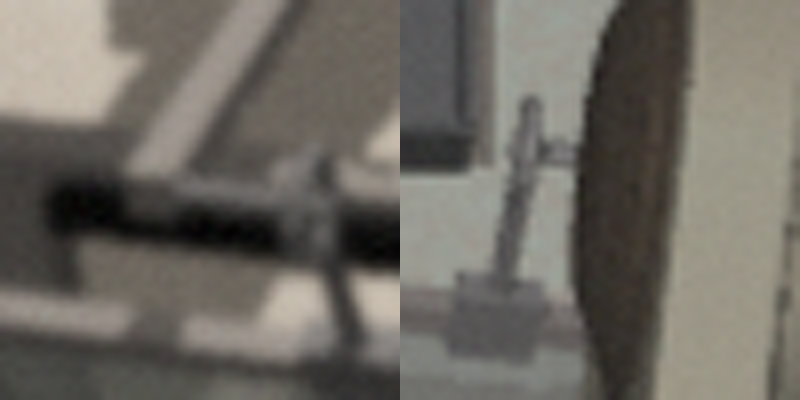

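>>> apply_moves(
  rows=[
    [0.8, 8, 0, 0, 0, 0, 1],
    [0.8, 8, 0, 0, 0, 0, 1],
    [0, 0, 0, 0, 0, 0, 1],
    [0, 0, 0, 0, 0, 0, 1],
  ],
)

```text
time: 9.45
ee_pos: [0.5342, -0.0347, 0.2624]
tcp_rot: [-180.0, -0.0, 174.1]
wrist_force: [-1.2, 0.1, -1.9]
opening: 0.0142
```

```bash
python3 look.py 8; python3 eyel.py 8
```

```text
9.45 [-3.7094  4.1249 13.8905 99.7669 -0.0068  2.2152] [ 0.5342 -0.0347  0.2624] [-179.9931   -0.001   174.0755] [-1.1583  0.0809 -1.9346] [-0.0067 -0.0186  0.0167] 0.014180600419553518
```

View pics/e8.png

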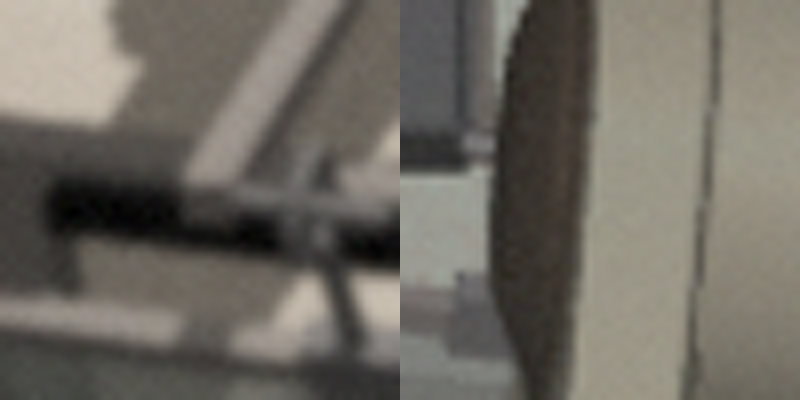

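Run:
```python
import numpy as np
p=np.zeros(2)
for l in [.41,.38,.35,.32,.29,.26,.23,.20,.17,.14,.12,.10,.08,.06,.04,.02,0,-.02,-.04]:
    q=np.array([.225*(np.sin(l)-np.sin(.41))-.0075*np.cos(l),.225*(np.cos(l)-np.cos(.41))+.0075*np.sin(l)])*1e3
    d=q-p;print(l,'cum',q.round(1),'step world',np.round([d[0]*.9945,-d[0]*.104,d[1]],2));p=q
```

```text
0.41 cum [-6.9  3. ] step world [-6.84  0.72  2.99]
0.38 cum [-13.2   5.4] step world [-6.28  0.66  2.39]
0.35 cum [-19.6   7.6] step world [-6.35  0.66  2.2 ]
0.32 cum [-26.    9.6] step world [-6.41  0.67  2.01]
0.29 cum [-32.5  11.4] step world [-6.47  0.68  1.81]
0.26 cum [-39.1  13. ] step world [-6.52  0.68  1.62]
0.23 cum [-45.7  14.4] step world [-6.57  0.69  1.42]
0.2 cum [-52.3  15.7] step world [-6.61  0.69  1.22]
0.17 cum [-59.   16.7] step world [-6.64  0.69  1.02]
0.14 cum [-65.7  17.5] step world [-6.67  0.7   0.82]
0.12 cum [-70.2  17.9] step world [-4.46  0.47  0.43]
0.1 cum [-74.7  18.3] step world [-4.46  0.47  0.34]
0.08 cum [-79.2  18.5] step world [-4.47  0.47  0.26]
0.06 cum [-83.7  18.7] step world [-4.47  0.47  0.17]
0.04 cum [-88.2  18.8] step world [-4.48  0.47  0.08]
0.02 cum [-92.7  18.8] step world [-4.48  0.47 -0.01]
0 cum [-97.2  18.6] step world [-4.48  0.47 -0.1 ]
-0.02 cum [-101.7   18.5] step world [-4.47  0.47 -0.19]
-0.04 cum [-106.2   18.2] step world [-4.47  0.47 -0.28]
```

>>> apply_moves(
  rows=[
    [-3.4, 0.4, 1.5, 0, 0, 0, 1],
    [-3.4, 0.4, 1.5, 0, 0, 0, 1],
    [-3.2, 0.3, 1.2, 0, 0, 0, 1],
    [-3.1, 0.3, 1.2, 0, 0, 0, 1],
    [-3.2, 0.3, 1.1, 0, 0, 0, 1],
    [-3.2, 0.3, 1.1, 0, 0, 0, 1],
    [-3.2, 0.3, 1.0, 0, 0, 0, 1],
    [-3.2, 0.3, 1.0, 0, 0, 0, 1],
  ],
)

```text
time: 10.6
ee_pos: [0.5081, -0.0321, 0.272]
tcp_rot: [180.0, -0.0, 174.1]
wrist_force: [1.8, 0.4, -3.0]
opening: 0.0143
```

```bash
python3 look.py 9; python3 eyel.py 9
```

```text
10.6 [ -3.6143   0.8434  11.5865 100.7442   0.0054   2.3229] [ 0.5081 -0.0321  0.272 ] [179.9946  -0.0013 174.0628] [ 1.8232  0.3974 -2.9797] [ 0.0456 -0.2855  0.0244] 0.01432062465504665
```

View pics/s9.png

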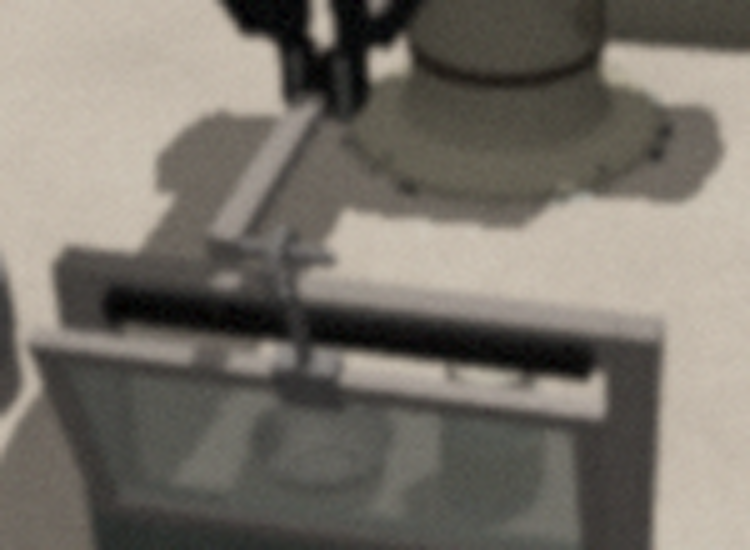

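>>> apply_moves(
  rows=[
    [-3.2, 0.35, 0.9, 0, 0, 0, 1],
    [-3.2, 0.35, 0.9, 0, 0, 0, 1],
    [-3.3, 0.35, 0.8, 0, 0, 0, 1],
    [-3.3, 0.35, 0.8, 0, 0, 0, 1],
    [-3.3, 0.35, 0.7, 0, 0, 0, 1],
    [-3.3, 0.35, 0.7, 0, 0, 0, 1],
    [-3.3, 0.35, 0.6, 0, 0, 0, 1],
    [-3.3, 0.35, 0.6, 0, 0, 0, 1],
    [-3.3, 0.35, 0.5, 0, 0, 0, 1],
    [-3.3, 0.35, 0.5, 0, 0, 0, 1],
    [-3.3, 0.35, 0.4, 0, 0, 0, 1],
    [-3.3, 0.35, 0.4, 0, 0, 0, 1],
  ],
)

```text
time: 12.25
ee_pos: [0.4687, -0.0279, 0.2798]
tcp_rot: [180.0, -0.0, 174.1]
wrist_force: [2.9, 0.3, -4.1]
opening: 0.0142
```

```bash
cat > f.py <<'E'
from h import *
F=[];To=[]
for i in range(4):
    o=get_obs();F.append(o['wrist_force']);To.append(o['torque']);camera('scene')
print(o['time'],o['ee_pos'],o['tcp_rot']);print(np.array(F));print(np.mean(F,0),np.mean(To,0))
E
python3 f.py
```

```text
12.4 [ 0.4687 -0.028   0.2799] [-179.9949   -0.0045  174.0537]
[[ 2.8971  0.2681 -4.0675]
 [ 1.7728  0.2761 -2.8987]
 [ 0.5096 -0.0623 -2.0943]
 [ 0.6286 -0.6393 -3.0886]]
[ 1.452  -0.0394 -3.0373] [ 0.0135 -0.1085 -0.0158]
```

>>> apply_moves(
  rows=[
    [-2, 0.2, 0.2, 0, 0, 0, 1],
    [-2, 0.2, 0.2, 0, 0, 0, 1],
    [-2, 0.2, 0.2, 0, 0, 0, 1],
    [-2, 0.2, 0.2, 0, 0, 0, 1],
  ],
)

```text
time: 12.95
ee_pos: [0.4608, -0.0271, 0.2806]
tcp_rot: [180.0, 0.0, 174.1]
wrist_force: [1.6, -0.5, -2.6]
opening: 0.0144
```

>>> apply_moves(
  rows=[
    [-1, 0.1, 0.1, 0, 0, 0, 1],
    [-1, 0.1, 0.1, 0, 0, 0, 1],
    [-0.8, 0.1, 0, 0, 0, 0, 1],
  ],
)

```text
time: 13.32
ee_pos: [0.4581, -0.0269, 0.2808]
tcp_rot: [-180.0, 0.0, 174.1]
wrist_force: [2.2, 1.1, -1.9]
opening: 0.0142
```

>>> apply_moves(
  rows=[
    [-1, 0.1, 0.1, 0, 0, 0, 1],
    [-0.8, 0.1, 0, 0, 0, 0, 1],
  ],
)

```text
time: 13.58
ee_pos: [0.4563, -0.0267, 0.2809]
tcp_rot: [-180.0, -0.0, 174.1]
wrist_force: [1.8, 0.5, -2.7]
opening: 0.0141
```

>>> apply_moves(
  rows=[
    [-1, 0.1, 0.1, 0, 0, 0, 1],
    [-1, 0.1, 0, 0, 0, 0, 1],
    [-0.8, 0.1, 0, 0, 0, 0, 1],
  ],
)

```text
time: 13.95
ee_pos: [0.4535, -0.0264, 0.281]
tcp_rot: [180.0, 0.0, 174.1]
wrist_force: [1.5, 0.3, -2.3]
opening: 0.0143
```

>>> apply_moves(
  rows=[
    [-1, 0.1, 0, 0, 0, 0, 1],
    [-0.8, 0.1, 0, 0, 0, 0, 1],
  ],
)

```text
time: 14.2
ee_pos: [0.4517, -0.0262, 0.281]
tcp_rot: [-180.0, -0.0, 174.1]
wrist_force: [1.3, -0.6, -2.7]
opening: 0.0141
```

>>> apply_moves(
  rows=[
    [-1, 0.1, 0, 0, 0, 0, 1],
    [-0.8, 0.1, 0, 0, 0, 0, 1],
  ],
)

```text
time: 14.45
ee_pos: [0.4499, -0.0259, 0.281]
tcp_rot: [180.0, 0.0, 174.1]
wrist_force: [1.1, 1.0, -2.3]
opening: 0.0142
```

>>> apply_moves(
  rows=[
    [-1, 0.1, 0, 0, 0, 0, 1],
    [-1, 0.1, 0, 0, 0, 0, 1],
  ],
)

```text
time: 14.7
ee_pos: [0.4479, -0.0257, 0.281]
tcp_rot: [-180.0, 0.0, 174.1]
wrist_force: [2.0, 0.4, -2.2]
opening: 0.0144
```

>>> apply_moves(
  rows=[
    [-1, 0.1, 0, 0, 0, 0, 1],
    [-1, 0.1, 0, 0, 0, 0, 1],
  ],
)

```text
time: 14.95
ee_pos: [0.4459, -0.0256, 0.281]
tcp_rot: [-180.0, -0.0, 174.1]
wrist_force: [1.4, -0.3, -2.7]
opening: 0.0145
```

>>> apply_moves(
  rows=[
    [-1, 0.1, 0, 0, 0, 0, 1],
    [-1, 0.1, 0, 0, 0, 0, 1],
  ],
)

```text
time: 15.2
ee_pos: [0.4439, -0.0253, 0.281]
tcp_rot: [180.0, 0.0, 174.1]
wrist_force: [1.6, 0.4, -2.4]
opening: 0.0142
```

```bash
python3 look.py 10
```

```text
15.2 [ -3.2675  -7.5124   4.6605 102.1708   0.0017   2.6745] [ 0.4439 -0.0253  0.281 ] [179.9982   0.0019 174.0581] [ 1.6095  0.4311 -2.3945] [ 0.0616 -0.4629  0.0545] 0.014175407260014873
```

View pics/s10.png

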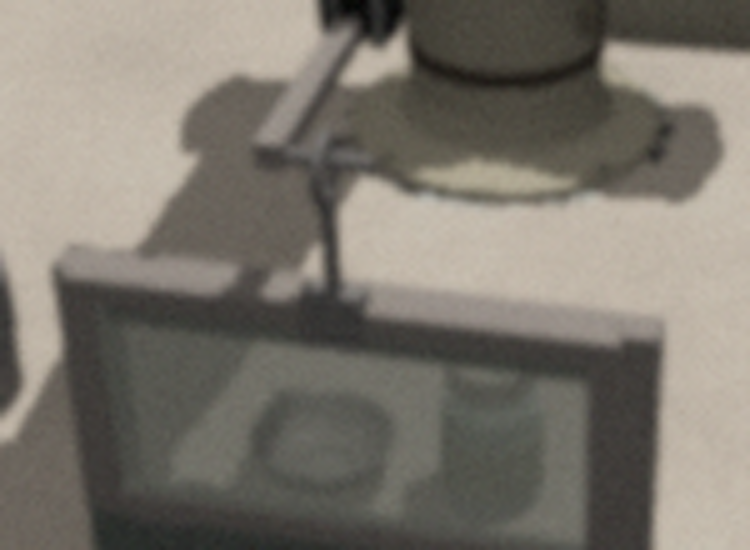

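>>> apply_moves(
  rows=[
    [-1, 0.1, 0, 0, 0, 0, 1],
    [-1, 0.1, 0, 0, 0, 0, 1],
  ],
)

```text
time: 15.6
ee_pos: [0.4426, -0.0252, 0.2811]
tcp_rot: [180.0, 0.1, 174.0]
wrist_force: [7.8, 0.8, -3.1]
opening: 0.0144
```

```bash
python3 f.py
```

```text
15.75 [ 0.4426 -0.0252  0.2811] [179.9915   0.0833 174.0535]
[[ 7.7839  0.8014 -3.0815]
 [ 6.3126  0.0699 -3.2994]
 [ 6.7703  0.3081 -3.5939]
 [ 7.6975  1.1971 -2.9584]]
[ 7.1411  0.5941 -3.2333] [ 0.025  -1.2144 -0.0479]
```

>>> apply_moves(
  rows=[
    [-0.7, 0.07, 0, 0, 0, 0, 1],
    [0, 0, 0, 0, 0, 0, 1],
  ],
)

```text
time: 16.05
ee_pos: [0.4422, -0.0251, 0.2811]
tcp_rot: [180.0, 0.1, 174.1]
wrist_force: [9.0, 1.5, -3.1]
opening: 0.014
```

```bash
python3 f.py
```

```text
16.2 [ 0.4422 -0.0251  0.2811] [179.9853   0.1179 174.056 ]
[[ 9.0016  1.5322 -3.0532]
 [ 8.7996  0.0093 -2.9222]
 [ 9.2243 -0.1567 -3.1151]
 [ 8.947   0.0955 -2.5918]]
[ 8.9931  0.3701 -2.9206] [ 0.0656 -1.5033 -0.0458]
```

>>> apply_moves(
  rows=[
    [-0.6, 0.06, 0, 0, 0, 0, 1],
    [-0.6, 0.06, 0, 0, 0, 0, 1],
    [-0.6, 0.06, 0, 0, 0, 0, 1],
    [0, 0, 0, 0, 0, 0, 1],
    [0, 0, 0, 0, 0, 0, 1],
    [0, 0, 0, 0, 0, 0, 1],
    [0, 0, 0, 0, 0, 0, 1],
  ],
)

```text
time: 17.12
ee_pos: [0.4412, -0.0249, 0.2812]
tcp_rot: [180.0, 0.2, 174.1]
wrist_force: [14.1, 2.0, -4.1]
opening: 0.0145
```

```bash
python3 f.py
```

```text
17.275 [ 0.4412 -0.0249  0.2812] [179.9708   0.2131 174.0566]
[[14.1068  1.9808 -4.1489]
 [13.8802  0.6015 -4.6043]
 [12.3971 -0.6764 -2.8292]
 [13.6107  1.2429 -3.5575]]
[13.4987  0.7872 -3.785 ] [ 0.0708 -2.2833 -0.0644]
```

>>> apply_moves(
  rows=[
    [0, 0, 0, 0, 0, 0, 1],
    [0, 0, 0, 0, 0, 0, 1],
    [0, 0, 0, 0, 0, 0, 1],
    [0, 0, 0, 0, 0, 0, 1],
    [0, 0, 0, 0, 0, 0, 1],
    [0, 0, 0, 0, 0, 0, 1],
    [0, 0, 0, 0, 0, 0, 1],
  ],
)

```text
time: 18.2
ee_pos: [0.4412, -0.0249, 0.2812]
tcp_rot: [180.0, 0.2, 174.1]
wrist_force: [13.5, 1.0, -3.6]
opening: 0.0145
```

```bash
python3 look.py 11; python3 f.py
```

```text
18.2 [ -3.2401  -8.072    4.1852 102.0493   0.0168   2.706 ] [ 0.4412 -0.0249  0.2812] [179.9734   0.2069 174.0538] [13.4585  0.9753 -3.6439] [ 0.1129 -2.2944 -0.1049] 0.014468227581994446
18.5 [ 0.4413 -0.0249  0.2812] [179.9723   0.2114 174.0583]
[[13.4246  0.728  -3.7572]
 [12.4713  1.0834 -3.0006]
 [12.8901  0.0581 -4.4075]
 [11.8292  0.2287 -4.8503]]
[12.6538  0.5246 -4.0039] [ 0.0913 -2.3064 -0.0807]
```

View pics/s11.png

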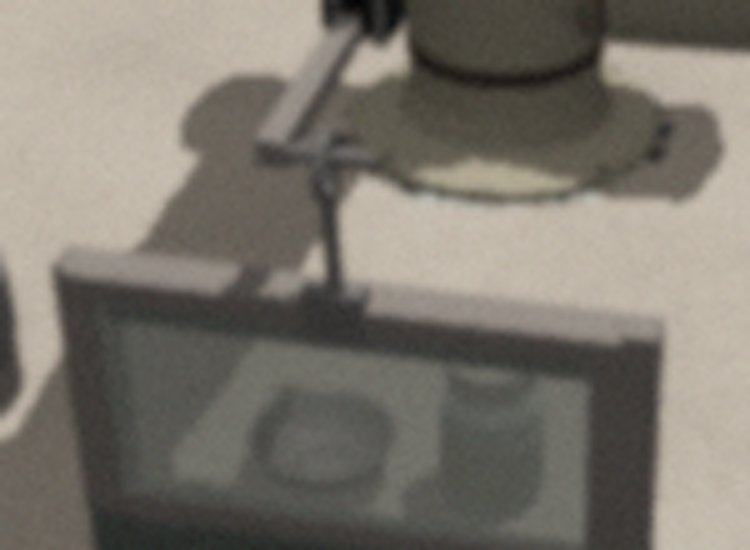

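View pics/t11.png

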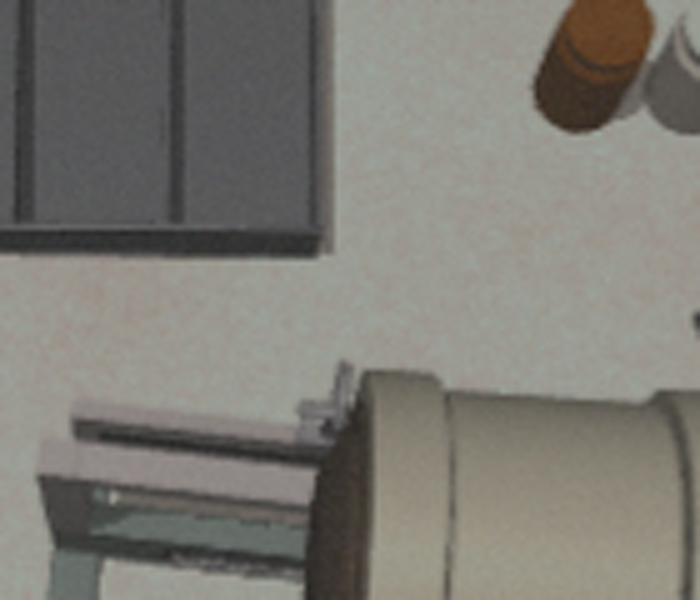

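>>> apply_moves(
  rows=[
    [0, 0, 0, 0, 0, 0, 1],
    [1, -0.1, 0, 0, 0, 0, 1],
    [1, -0.1, 0, 0, 0, 0, 1],
    [1, -0.1, 0, 0, 0, 0, 1],
    [1, -0.1, 0, 0, 0, 0, 1],
    [1, -0.1, 0, 0, 0, 0, 1],
    [1, -0.1, 0, 0, 0, 0, 1],
    [1, -0.1, 0, 0, 0, 0, 1],
  ],
)

```text
time: 19.55
ee_pos: [0.4463, -0.0256, 0.281]
tcp_rot: [-180.0, -0.0, 174.1]
wrist_force: [0.6, 0.2, -2.6]
opening: 0.0142
```

```bash
python3 f.py
```

```text
19.7 [ 0.4464 -0.0256  0.281 ] [-179.9971   -0.0112  174.0578]
[[ 0.5577  0.1613 -2.6151]
 [-0.471   0.5777 -1.7698]
 [-0.4275 -0.2242 -2.9418]
 [ 0.0111  0.0813 -2.8518]]
[-0.0824  0.149  -2.5446] [-0.0019 -0.0187 -0.0328]
```

>>> apply_moves(
  rows=[
    [1.2, -0.1, 0, 0, 0, 0, 1],
    [1.2, -0.1, 0, 0, 0, 0, 1],
    [1.2, -0.1, 0, 0, 0, 0, 1],
    [1.2, -0.1, 0, 0, 0, 0, 1],
    [0, 0, 0, 0, 0, 0, 1],
  ],
)

```text
time: 20.38
ee_pos: [0.4513, -0.026, 0.2809]
tcp_rot: [-180.0, -0.0, 174.1]
wrist_force: [-0.2, -0.7, -1.8]
opening: 0.0148
```

```bash
python3 look.py 12; python3 f.py
python3 - <<'E'
import cv2,numpy as np
a=cv2.imread('pics/s12f.png');b=cv2.imread('pics/t12f.png')
im=np.hstack([cv2.resize(a[165:205,265:305],None,fx=10,fy=10,interpolation=cv2.INTER_CUBIC),cv2.resize(b[140:180,330:370],None,fx=10,fy=10,interpolation=cv2.INTER_CUBIC)]);cv2.imwrite('pics/e12.png',im)
E
```

```text
20.375 [ -3.2967  -6.5176   5.5478 102.0711  -0.0014   2.6429] [ 0.4513 -0.026   0.2809] [-179.9983   -0.0056  174.0603] [-0.1978 -0.6504 -1.7965] [-0.0189 -0.0349 -0.0598] 0.014835556974901624
20.675 [ 0.4512 -0.026   0.281 ] [179.999    0.0015 174.0581]
[[ 0.4715 -0.23   -2.6826]
 [ 0.1262  0.5611 -2.2321]
 [-0.0422  0.1215 -2.7037]
 [-0.396  -0.1212 -2.5784]]
[ 0.0399  0.0829 -2.5492] [ 0.0031 -0.0175  0.0102]
```

View pics/e12.png

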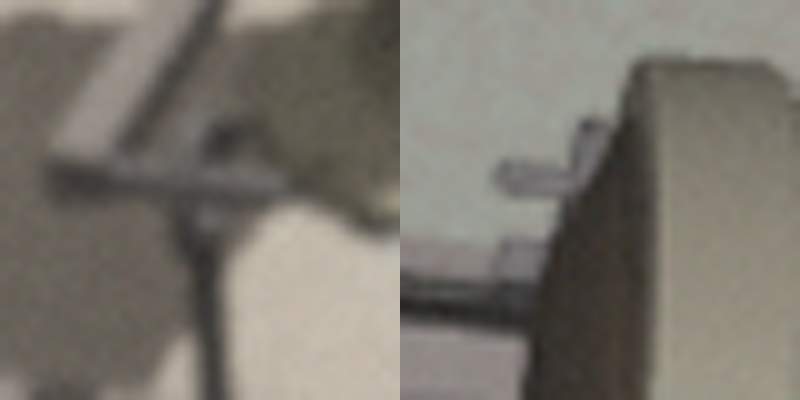

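>>> apply_moves(
  rows=[
    [-0.5, -5, 0, 0, 0, 0, 1],
    [-0.5, -5, 0, 0, 0, 0, 1],
    [-0.5, -5, 0, 0, 0, 0, 1],
    [0, 0, 0, 0, 0, 0, 1],
  ],
)

```text
time: 21.22
ee_pos: [0.4497, -0.0415, 0.281]
tcp_rot: [-180.0, 0.0, 174.0]
wrist_force: [-0.6, 0.2, -1.3]
opening: 0.0142
```

```bash
python3 f.py
```

```text
21.375 [ 0.4497 -0.041   0.281 ] [179.9977  -0.0004 174.0487]
[[-0.6315  0.2431 -1.2683]
 [ 0.2303  0.7125 -1.1798]
 [ 0.671   0.0326 -1.8982]
 [-0.1819  1.1195 -1.9756]]
[ 0.022   0.5269 -1.5805] [ 0.0024 -0.0091  0.0097]
```

>>> apply_moves(
  rows=[
    [-0.5, -5, 0, 0, 0, 0, 1],
    [-0.8, -8, 0, 0, 0, 0, 1],
    [-0.8, -8, 0, 0, 0, 0, 1],
    [-0.8, -8, 0, 0, 0, 0, 1],
    [0, 0, 0, 0, 0, 0, 1],
  ],
)

```text
time: 22.05
ee_pos: [0.4468, -0.0707, 0.281]
tcp_rot: [-180.0, -0.0, 174.0]
wrist_force: [0.1, 0.4, -1.6]
opening: 0.0141
```

```bash
python3 look.py 13
```

```text
22.05 [ -8.9852  -6.4873   5.581  102.0683  -0.0019  -2.9835] [ 0.4468 -0.0707  0.281 ] [-179.9981   -0.0001  173.9984] [ 0.0594  0.4329 -1.5883] [ 0.0389 -0.0507 -0.0011] 0.014073136115419679
```

View pics/s13.png

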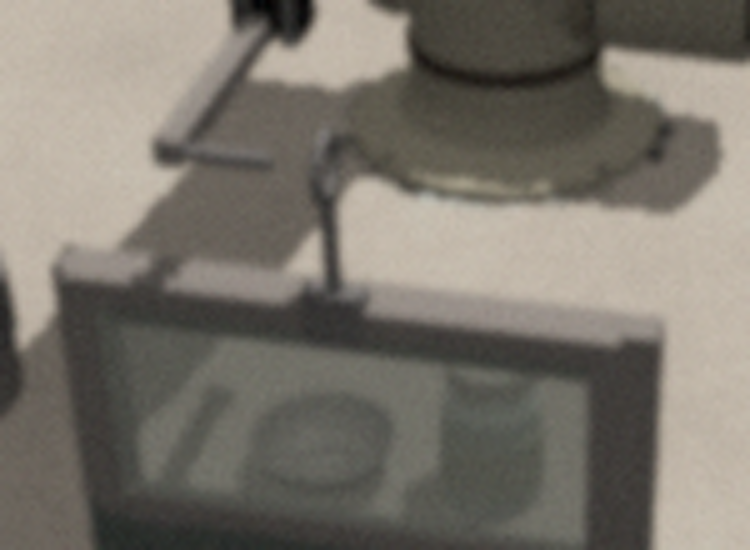

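View pics/t13.png

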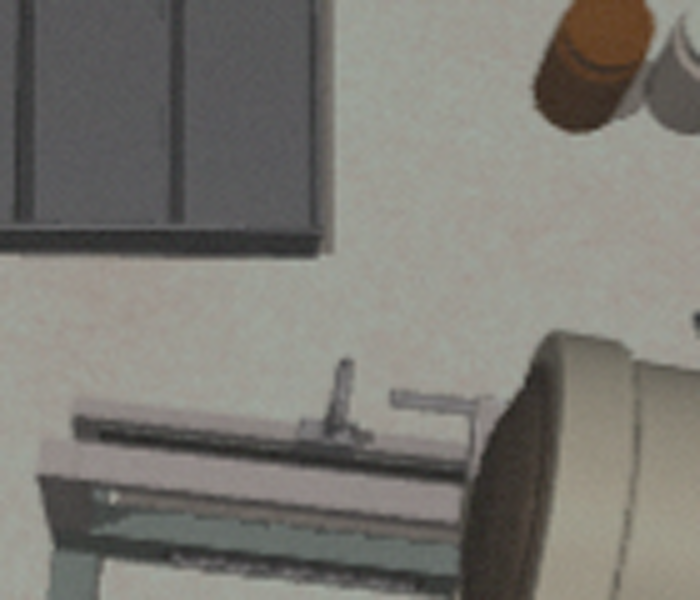

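>>> apply_moves(
  rows=[
    [-5, 0, 20, 0, 0, 0, 1],
    [-10, 0, 30, 0, 0, 0, 1],
    [-10, 0, 30, 0, 0, 0, 1],
    [-10, 10, 0, 0, 0, 0, 1],
    [-10, 24, 0, 0, 0, 0.8, 1],
    [-4, 31, 0, 0, 0, 0.8, 1],
    [-2, 31, 0, 0, 0, 0.9, 1],
    [-2, 31, 0, 0, 0, 0.9, 1],
    [-2, 31, 0, 0, 0, 0.9, 1],
    [-2, 31, 0, 0, 0, 0.9, 1],
    [-1, 31, 0, 0, 0, 0.9, 1],
    [-1, 31, 0, 0, 0, 0.9, 1],
    [0, 31, 0, 0, 0, 0.9, 1],
    [0, 31, -10, 0, 0, 0.9, 1],
    [0, 31, -20, 0, 0, 0.9, 1],
    [0, 22, -20, 0, 0, 0.6, 1],
    [0, 8, -20, 0, 0, 0, 1],
    [0, 0, -20, 0, 0, 0, 1],
    [0, 0, 0, 0, 0, 0, 1],
    [0, 0, 0, 0, 0, 0, 1],
  ],
)

```text
time: 24.7
ee_pos: [0.3875, 0.3041, 0.2713]
tcp_rot: [180.0, 0.0, -175.6]
wrist_force: [0.4, -0.1, -2.2]
opening: 0.0143
```

```bash
python3 look.py 14
```

```text
24.7 [ 38.1184  -1.4551   9.2196 100.6612   0.0045  33.746 ] [0.3875 0.3041 0.2713] [ 179.9888    0.0087 -175.6276] [ 0.417  -0.0578 -2.1787] [-0.0429 -0.0564  0.0146] 0.014345599341664728
```

View pics/s14f.png

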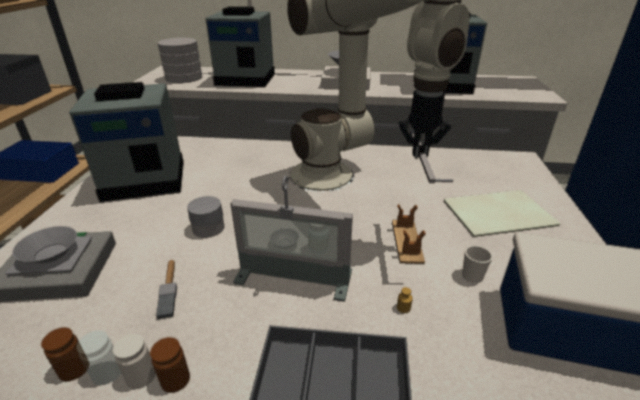

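View pics/w14.png

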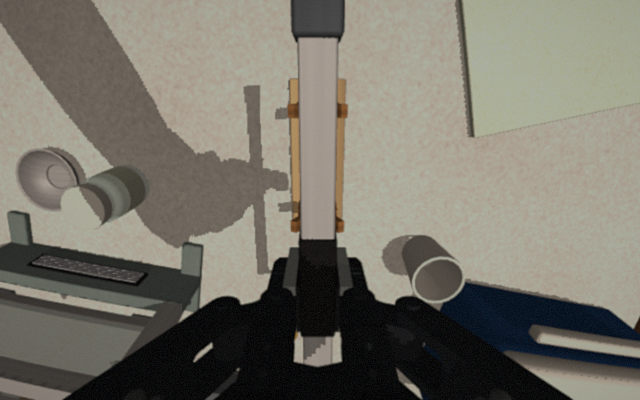

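>>> apply_moves(
  rows=[
    [0, -0.6, -30, 0, 0, -0.1, 1],
    [0, 0, -40, 0, 0, 0, 1],
    [0, 0, -40, 0, 0, 0, 1],
    [0, 0, -40, 0, 0, 0, 1],
    [0, 0, -30, 0, 0, 0, 1],
    [0, 0, -20, 0, 0, 0, 1],
    [0, 0, -10, 0, 0, 0, 1],
    [0, 0, 0, 0, 0, 0, 1],
  ],
)

```text
time: 25.85
ee_pos: [0.3879, 0.3034, 0.0611]
tcp_rot: [-180.0, -0.0, -175.7]
wrist_force: [-0.2, -0.1, -2.5]
opening: 0.0144
```

```bash
python3 look.py 15;  python3 - <<'E'
import cv2
a=cv2.imread('pics/s15f.png')
cv2.imwrite('pics/e15.png',cv2.resize(a[160:280,370:470],None,fx=5,fy=5,interpolation=cv2.INTER_CUBIC))
E
```

```text
25.85 [ 38.0303  -2.9493 -15.5866  77.373    0.0015  33.7783] [0.3879 0.3034 0.0611] [-179.9954   -0.0095 -175.748 ] [-0.1525 -0.1166 -2.5136] [-0.0108 -0.0874 -0.0424] 0.014400830434999906
```

View pics/e15.png

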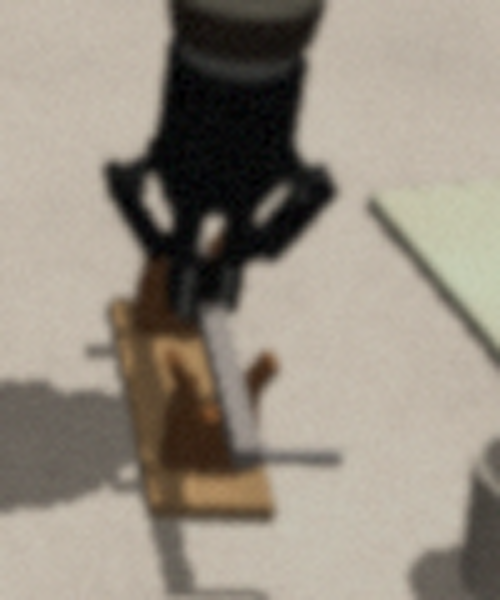

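View pics/w15.png

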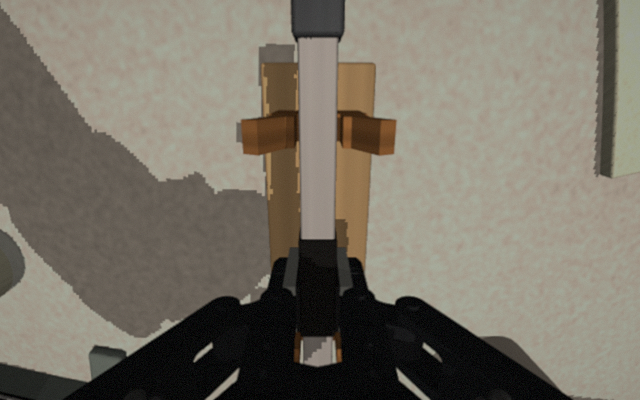

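Aligned with both notches; lower the last 33 mm gently.

>>> apply_moves(
  rows=[
    [-0.2, 0, -10, 0, 0, 0, 1],
    [-0.2, 0, -10, 0, 0, 0, 1],
    [0, 0, -8, 0, 0, 0, 1],
    [0, 0, -3, 0, 0, 0, 1],
    [0, 0, -1, 0, 0, 0, 1],
    [0, 0, 0, 0, 0, 0, 1],
  ],
)

```text
time: 26.75
ee_pos: [0.3876, 0.3035, 0.0292]
tcp_rot: [180.0, 0.0, -175.7]
wrist_force: [0.2, -0.6, -1.5]
opening: 0.0145
```

```bash
python3 f.py
```

```text
26.9 [0.3876 0.3035 0.0293] [ 179.9838    0.0227 -175.7437]
[[ 0.1899 -0.5602 -1.521 ]
 [ 0.465   0.2348 -2.8815]
 [ 0.2751 -0.1869 -2.0621]
 [ 0.2657  0.0139 -1.6567]]
[ 0.2989 -0.1246 -2.0303] [-0.0131 -0.0471 -0.0041]
```

>>> apply_moves(
  rows=[
    [0, 0, -0.6, 0, 0, 0, 1],
    [0, 0, -0.6, 0, 0, 0, 1],
    [0, 0, 0, 0, 0, 0, 1],
  ],
)

```text
time: 27.32
ee_pos: [0.3875, 0.3034, 0.0281]
tcp_rot: [180.0, 0.0, -175.7]
wrist_force: [-1.3, -0.5, 1.6]
opening: 0.0141
```

```bash
python3 f.py
```

```text
27.475 [0.3875 0.3034 0.0281] [ 179.9909    0.0129 -175.7439]
[[-1.295  -0.4748  1.6179]
 [-1.7386 -0.912   2.1631]
 [-1.6822 -0.7065  1.9041]
 [-0.8681 -1.3327  2.1098]]
[-1.396  -0.8565  1.9487] [-0.2082  0.2265  0.0391]
```

>>> apply_moves(
  rows=[
    [0, 0, 0, 0, 0, 0, 0.7],
    [0, 0, 0, 0, 0, 0, 0.5],
    [0, 0, 0, 0, 0, 0, 0.2],
    [0, 0, 0, 0, 0, 0, 0],
    [0, 0, 0, 0, 0, 0, 0],
    [0, 0, 0, 0, 0, 0, 0],
    [0, 0, 10, 0, 0, 0, 0],
    [0, 0, 25, 0, 0, 0, 0],
    [0, 0, 30, 0, 0, 0, 0],
    [0, 0, 40, 0, 0, 0, 0],
    [0, 0, 40, 0, 0, 0, 0],
    [0, 0, 0, 0, 0, 0, 0],
    [0, 0, 0, 0, 0, 0, 0],
  ],
  grip_force=40,
)

```text
time: 29.15
ee_pos: [0.3874, 0.3034, 0.1727]
tcp_rot: [-180.0, 0.0, -175.7]
wrist_force: [-0.5, -0.8, 0.1]
opening: 0.085
```

```bash
python3 look.py 16;  python3 - <<'E'
import cv2
a=cv2.imread('pics/s16f.png')
cv2.imwrite('pics/e16.png',cv2.resize(a[180:300,220:470],None,fx=3,fy=3,interpolation=cv2.INTER_CUBIC))
E
```

```text
29.15 [38.0632 -3.6755 -3.9468 89.7285 -0.0001 33.8053] [0.3874 0.3034 0.1727] [-180.        0.0002 -175.7421] [-0.4836 -0.7873  0.0581] [-0.0487  0.0011  0.0343] 0.0850326339141373
```

View pics/e16.png

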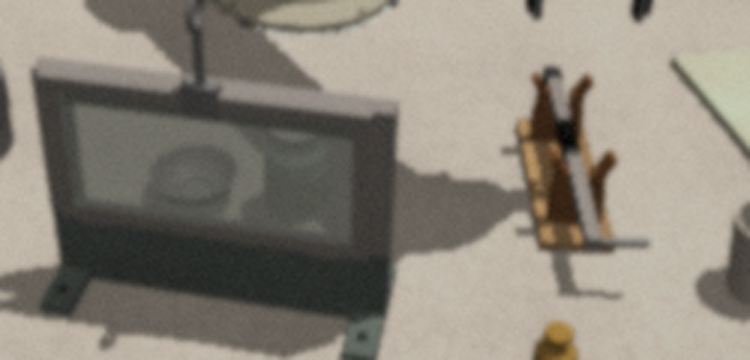

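View pics/w16.png

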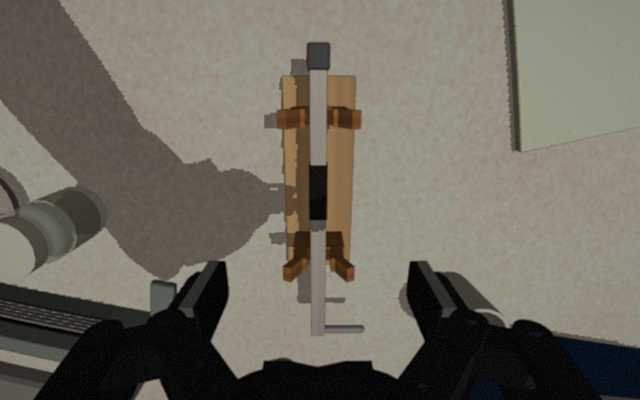

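Run:
```python
from h import *
T=tcpT(get_obs())
a=cv2.imread('pics/scene0.png');b=cv2.imread('pics/s16f.png')
d=np.abs(a.astype(int)-b).max(2); m=(cv2.blur(d.astype(np.float32),(3,3))>20).astype(np.uint8)
n,l,s,c=cv2.connectedComponentsWithStats(m)
for x in s[1:]:
    if x[4]>15: print(x)
T16=np.load('T16.npy')
f=lambda u,v,z:onz('wrist',(u,v),z,T16)
print(f(318,164.8,.065),f(318,219.5,.065),'ends',f(318.5,42,.066),f(318,335.5,.064))
im=cv2.imread('pics/w16.png',0);print(im[155:172,318],im[212:226,318],im[36:48,318],im[330:342,318],im[190,304:334])
S=lambda a,b:0
```

```text
[ 284    0   54   59 1855]
[358   0  43  29 424]
[  361     0   177   155 11660]
[354  32   8   3  16]
[357  59  10  21 159]
[330  60   8  20 111]
[328  88  11   9  85]
[355  89  11   9  87]
[341 104  34  37 722]
[411 105  30  16 302]
[319 113  14  12 100]
[ 388  119   61   70 2241]
[291 125   9  11  41]
[303 127  22  36 494]
[291 141  11  23  71]
[338 142  28  11 201]
[339 161  23  15 234]
[247 164  44  27 493]
[ 223  177  177   74 5294]
[262 190  10   6  43]
[400 202  11  19 124]
[409 213  55  26 802]
[ 349  233   55   36 1166]
[416 241   4  13  20]
[328 243   6  14  43]
[ 209  278  122   44 2103]
[0.3618 0.3009 0.065 ] [0.4112 0.3046 0.065 ] ends [0.2674 0.2942 0.066 ] [0.5411 0.3144 0.064 ]
[135 132 132 134 133 132 135 136 137 127  81  25  14  22  16  21  15] [ 0 11  2 10  7  7  7 26 58 75 81 80 78 77] [145 146 145 146 146 128  90  54  58  59  62  63] [116 117 118 116 115 118 133 143 145 147 144 143] [ 75  75  76  74  64  37  22  18  14  14  24  18  13  16  18  13  16  19
  17  11  15  19  35  79 117 122 119 120 119 118]
```

Run:
```python
from h import *
a=cv2.imread('pics/s13f.png');b=cv2.imread('pics/s16f.png');t=cv2.imread('pics/t16f.png')
d=np.abs(a[200:300,230:360].astype(int)-b[200:300,230:360]).max(2);print((d>25).sum(),np.argwhere(d>40)[:10])
h=np.array([.598,-.014,.085])
for l in (0,.02,.04,.08,.12):
    e=h+.225*np.array([np.sin(l)*.9945,-np.sin(l)*.104,np.cos(l)]);print(l,proj('scene',e)[0],proj('top',e)[0],proj('top',e+(e-h)/.225*.0175)[0])
cv2.imwrite('pics/e17.png',np.hstack([cv2.resize(b[165:225,260:310],(500,600),interpolation=cv2.INTER_CUBIC),cv2.resize(t[140:180,325:350],(300,600)*1,interpolation=cv2.INTER_CUBIC)]))
```

```text
1385 [[ 0 16]
 [ 0 17]
 [ 0 18]
 [ 0 19]
 [ 0 20]
 [ 0 21]
 [ 0 22]
 [ 0 23]
 [ 0 24]
 [ 0 25]]
0 [285.6659 181.5458] [347.6301 160.3424] [348.3494 158.4462]
0.02 [285.0897 182.5545] [347.8059 158.5775] [348.5416 156.5121]
0.04 [284.5109 183.6063] [347.9777 156.8262] [348.7292 154.5935]
0.08 [283.347  185.8389] [348.3087 153.3691] [349.0902 150.8078]
0.12 [282.1768 188.2426] [348.6222 149.9797] [349.4317 147.0992]
```

View pics/e17.png

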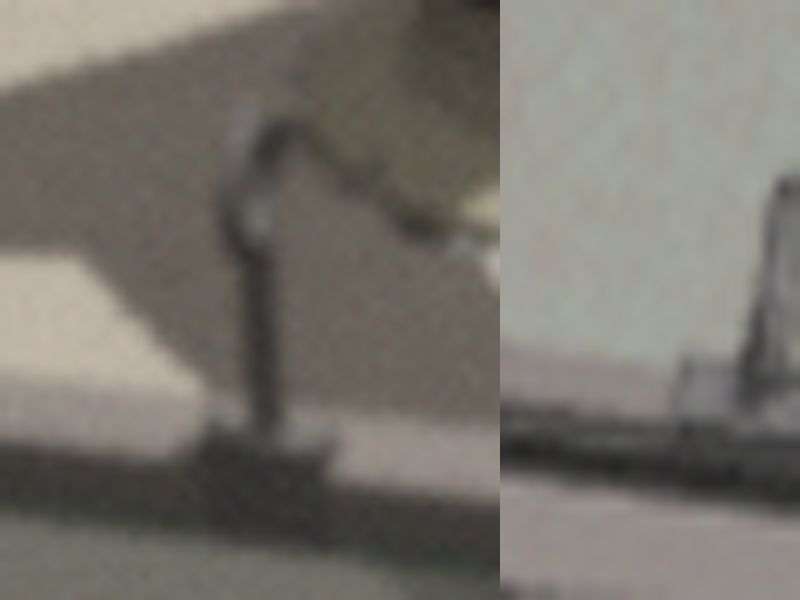

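```bash
python3 -c "
from workcell import *
print(job_done())"
```

```text
the job is handed in; nothing more can be done
None
```

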